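# Strip the worn bushes from a batch of bearing carriers

### The job

Some of the bearing carriers in the flat tray still hold a worn bush: plug each of these fully home into a nest of the stripping fixture and, when all are loaded, take the drift and push every bush down out of its carrier so that it drops into the catch tray under the fixture; never touch a bush with the fingers. Then put the drift back upright in its wooden block and stand the emptied carriers flat in the tray again beside any that were already empty. Leave the other things on the desk alone.

Things in the scene. Friction and masses are not known exactly. Their poses are not given: they have to be found in the camera images.
- fixture: bush-stripping fixture screwed to the desk, on the left: a 74 x 214 mm plate on legs with three rectangular nests in a row along its y, 66 mm apart; below, open at the sides, its catch tray, 70 (x) x 184 (y) mm, 16 mm walls, 2 mm floor. Origin: on the desk under the middle nest; z up. Top of the nest plate at 60 mm, tips of the lead-in lips round the nests at 66 mm
- nest_1 (a point): centre of the floor of nest 1 (y = -66 mm of the fixture), 52 mm above the desk; axes as the fixture's. The nest is 46.4 (x) x 54.4 (y) mm, so a carrier has 1.2 mm play a side; straight for 8 mm, above that lips that lean outward 3 mm over 6 mm of height. A 36 mm hole in its floor lets the bush fall
- nest_2 (a point): centre of the floor of nest 2 (y = 0 mm of the fixture), 52 mm above the desk; axes as the fixture's. The nest is 46.4 (x) x 54.4 (y) mm, so a carrier has 1.2 mm play a side; straight for 8 mm, above that lips that lean outward 3 mm over 6 mm of height. A 36 mm hole in its floor lets the bush fall
- nest_3 (a point): centre of the floor of nest 3 (y = 66 mm of the fixture), 52 mm above the desk; axes as the fixture's. The nest is 46.4 (x) x 54.4 (y) mm, so a carrier has 1.2 mm play a side; straight for 8 mm, above that lips that lean outward 3 mm over 6 mm of height. A 36 mm hole in its floor lets the bush fall
- carrier_1: bearing carrier: aluminium block 44 (x) x 52 (y) x 36 (z) mm, 0.2 to 0.35 kg, a 31 mm bore upright through its middle, with or without a tight bush in it. Origin: centre of the underside; z up. Fits any nest, either way round, long side along the fixture's y. Grip across the 44 mm, by the upper 17 mm, clear of the lips. In the flat tray at the start
- bush_1: yellow turned bush in carrier_1, 30 mm wide and high, its top 9 mm a neck 20 mm wide. Origin: centre of its foot, 4 mm above the carrier's underside at the start; neck then 2 mm below the carrier's top. Tight: 20 to 25 N starts it down, 10 N keeps it going; drops free when pushed down 23 mm (drift tip 12 mm above the carrier's underside; go on to 3 mm). Two or three are there
- carrier_2: bearing carrier: aluminium block 44 (x) x 52 (y) x 36 (z) mm, 0.2 to 0.35 kg, a 31 mm bore upright through its middle, with or without a tight bush in it. Origin: centre of the underside; z up. Fits any nest, either way round, long side along the fixture's y. Grip across the 44 mm, by the upper 17 mm, clear of the lips. In the flat tray at the start
- bush_2: yellow turned bush in carrier_2, 30 mm wide and high, its top 9 mm a neck 20 mm wide. Origin: centre of its foot, 4 mm above the carrier's underside at the start; neck then 2 mm below the carrier's top. Tight: 20 to 25 N starts it down, 10 N keeps it going; drops free when pushed down 23 mm (drift tip 12 mm above the carrier's underside; go on to 3 mm). Two or three are there
- carrier_3: bearing carrier: aluminium block 44 (x) x 52 (y) x 36 (z) mm, 0.2 to 0.35 kg, a 31 mm bore upright through its middle, with or without a tight bush in it. Origin: centre of the underside; z up. Fits any nest, either way round, long side along the fixture's y. Grip across the 44 mm, by the upper 17 mm, clear of the lips. In the flat tray at the start
- bush_3: yellow turned bush in carrier_3, 30 mm wide and high, its top 9 mm a neck 20 mm wide. Origin: centre of its foot, 4 mm above the carrier's underside at the start; neck then 2 mm below the carrier's top. Tight: 20 to 25 N starts it down, 10 N keeps it going; drops free when pushed down 23 mm (drift tip 12 mm above the carrier's underside; go on to 3 mm). Two or three are there
- drift: steel drift standing upright in its block: shank 20 mm diameter and 62 mm long below, a collar 33 mm wide and 6 mm thick, then a knurled round handle 26 mm diameter and 62 mm long. 0.28 kg. Origin: centre of the shank's tip; z runs up to the handle. Collar's underside at z = 62 mm, top of the handle at z = 130 mm
- drift_grip (a point): middle of the drift's handle, 99 mm above the tip: where to grip it
- drift_block: wooden block 62 x 62 x 70 mm fixed to the desk with an upright 25 mm hole right through; the drift's collar rests on its top, its tip then 8 mm above the desk. Origin: centre of the underside, under the hole
- tray: flat loose sheet-metal tray, 225 (x) x 115 (y) mm, 3 mm floor, 12 mm rim, about 0.9 kg, lying on the papers to the right (7 mm above the desk). Origin: centre of the underside; the carriers stand on its floor, 3 mm above the origin, in a row along its x about 72 mm apart, their long side roughly along the row (along the tray's x)
- brush: flat brush, 36 x 176 x 12 mm, in front of the scale; leave it alone
- carton: small carton, 61 x 90 x 56 mm, behind the scale; leave it alone
- block: bright steel block, 30 x 50 x 25 mm, beside the carton; leave it alone

How it is judged (in metres and radians):
On the way, in this order (a step that is already met when the one before it is completed fails the run):
1. every carrier that holds a bush stands fully home in a nest (its bush within 5 mm of the nest's axis and 6.5 mm of its floor, upright) (angle between each of bush_1, bush_2, bush_3's own z axis and vertical below 0.07 rad and ((horizontal distance between bush_1 and nest_1 below 0.005 m and z of bush_1 in the frame of nest_1 below 0.0065 m) or (horizontal distance between bush_1 and nest_2 below 0.005 m and z of bush_1 in the frame of nest_2 below 0.0065 m) or (horizontal distance between bush_1 and nest_3 below 0.005 m and z of bush_1 in the frame of nest_3 below 0.0065 m)) and ((horizontal distance between bush_2 and nest_1 below 0.005 m and z of bush_2 in the frame of nest_1 below 0.0065 m) or (horizontal distance between bush_2 and nest_2 below 0.005 m and z of bush_2 in the frame of nest_2 below 0.0065 m) or (horizontal distance between bush_2 and nest_3 below 0.005 m and z of bush_2 in the frame of nest_3 below 0.0065 m)) and ((horizontal distance between bush_3 and nest_1 below 0.005 m and z of bush_3 in the frame of nest_1 below 0.0065 m) or (horizontal distance between bush_3 and nest_2 below 0.005 m and z of bush_3 in the frame of nest_2 below 0.0065 m) or (horizontal distance between bush_3 and nest_3 below 0.005 m and z of bush_3 in the frame of nest_3 below 0.0065 m))), for 0.2 s.
2. every bush has been pushed out and lies in the catch tray under the fixture (x of bush_1 in the frame of fixture between -0.036 and 0.036 m and y of bush_1 in the frame of fixture between -0.095 and 0.095 m and z of each of bush_1, bush_2, bush_3 in the frame of fixture below 0.03 m and x of bush_2 in the frame of fixture between -0.036 and 0.036 m and y of bush_2 in the frame of fixture between -0.095 and 0.095 m and x of bush_3 in the frame of fixture between -0.036 and 0.036 m and y of bush_3 in the frame of fixture between -0.095 and 0.095 m), for 0.2 s.
At the end, for the whole second after the job is handed in: every bush lies in the catch tray (foot under 30 mm above the desk); every carrier stands flat inside the rim of the flat tray (within 4 mm of its floor, 0.08 rad); the drift stands in its block, collar on the wood (within 6 mm of the axis, 4 mm of the seat, 0.12 rad); all at rest (all of step 2 and x of carrier_1 in the frame of tray between -0.1125 and 0.1125 m and y of carrier_1 in the frame of tray between -0.0575 and 0.0575 m and z of each of carrier_1, carrier_2, carrier_3 in the frame of tray below 0.007 m and angle between each of carrier_1, carrier_2, carrier_3's own z axis and vertical below 0.08 rad and linear speed of each of carrier_1, carrier_2, carrier_3, drift below 0.02 m/s and x of carrier_2 in the frame of tray between -0.1125 and 0.1125 m and y of carrier_2 in the frame of tray between -0.0575 and 0.0575 m and x of carrier_3 in the frame of tray between -0.1125 and 0.1125 m and y of carrier_3 in the frame of tray between -0.0575 and 0.0575 m and horizontal distance between drift and drift_block below 0.006 m and z of drift in the frame of drift_block between 0.004 and 0.012 m and angle between drift's own z axis and vertical below 0.12 rad); the robot touches nothing.
It fails at once if the fingers touch a bush (contact force between the fingers and bush_1 above 1.5 N or contact force between the fingers and bush_2 above 1.5 N or contact force between the fingers and bush_3 above 1.5 N).
It fails at once if the brush, the carton or the steel block is moved more than 30 mm (distance of any of brush, carton, block from where it was at the start of the episode above 0.03 m).
Of bush_1, bush_2, bush_3 only 2 to 3 are there at a start; the rules pass over those that are not, and their reading is None.
At some moment in a run one of tray, carrier_1, carrier_2, carrier_3 may be knocked a few centimetres aside while the robot is not near it.
It also fails if it takes over 210 s, if anything falls off the work surface, if the arm or the gripper's body presses on something with over 40 N, if the wrist force passes 120 N, or if a joint passes its speed limit or range.

### The arm

A 6-joint arm with a two-finger parallel gripper is mounted at the origin on a cart in front of the work surface, level with it; the furniture and walls round the work are solid. World frame = base frame: x ahead of the robot, y to its left, z up, the work surface at z = 0. Lengths are in mm, angles in rad, forces in N, time in s.
With the tool pointing down it reaches from about 400 to 925 mm from the base axis. Payload 12.5 kg.
Tool frame: the origin (TCP) lies midway between the tips of the shut fingers; the grasp point (between the pads) lies 19 mm behind it; z points along the fingers, y is the line along which they close (so a half turn about z gives the same grasp; the last joint's range is limited). The gripper opens to 95 mm and grips with 3 to 60 N. Pads are 20 mm wide; open, the fingers measure 119 mm over their backs; the gripper's body (75 mm by 180 mm) begins 59 mm behind the grasp point.
Start: joints at [1.223, 0.491, 1.559, -0, 1.092, -0.106], TCP at [149.639, 606.843, 178.661] pointing down, gripper open.
Joint ranges: [-3.1, 3.1], [-0.84, 2.19], [0.05, 2.79], [-1.13, 4.28], [0.06, 2.93], [-2.69, 2.69]. Speed limits (rad/s): [2.22, 2.22, 2.79, 3.14, 3.14, 3.14].

### API

Orientations are given as [roll, pitch, yaw] about the fixed x, y, z axes, in that order (R = Rz(yaw) Ry(pitch) Rx(roll)).
In Python, from cell import state, read_camera, camera_info, env gives the robot as it stands.
- The arm moves only by the tool move_arm, never from a script. Its argument "commands" is a list of rows, each a list of 3 entries, a list of its own where there are three numbers: the shift along the world's x, y, z in cm, then the turn, a rotation vector about the world's x, y, z in degrees, then the opening, from 0 (shut) to 1 (fully open). A call has 1 to 10 rows; each row shifts and turns the commanded pose from where the row before left it; what a row does not reach is not made up. A row lasts 1/10 s, in which the tool goes at most 50 mm and 8.59 degrees, less where a joint would pass 70% of its speed; a pose out of reach is approached as far as the arm can. A call with a gripper value outside its range is refused whole. The fingers move at their own pace and stop on an object; the grip force is fixed at half the most. Time passes only in rows, so rows that do not move let the fingers close. It gives the time, the measured TCP pose, the force, the opening and the grip force at its end, in the units of the state.
- state(): the state, without advancing time (a new reading comes with each control period).
- read_camera(name): name is "scene" or "top"; returns the picture (480x640x3 uint8, blue, green, red); there is no depth.
- camera_info(name): a dict with "K" (3x3 intrinsics, pixels), "cam_to_world" (4x4, takes a point from camera to world coordinates). Camera axes: x right, y down, z forward; pixel columns grow to the right and rows downward; lengths in mm; the calibration is good to about 2 mm. A picture is of the moment at which its call begins. camera_info takes no time and is no camera call.
- env.job_done(): hands the job in; it is judged then, once.
The state is a dict: "t": time; "joints": joint angles; "qvel": joint speeds; "tau": joint torques, N m; "eef_pos": TCP position; "tcp_rot": TCP orientation; "ft_force": force on the tool from outside, world axes, zero at the start; "moment": the same for the moment, N m; "opening": opening from 0.0 (shut) to 1.0 (fully open); "grip_force": force on a finger pad.
Only numpy, scipy, OpenCV 4.12 (cv2) and the standard library are available. Lean on these libraries where they do the work, as an engineer would, in place of code of your own. Each camera call takes 0.05 s, during which the arm holds its last target. There are 200 camera calls.

## Working session

There is one attempt and no reset: what is moved stays moved. The work goes in short steps, Python scripts to look and compute and a tool call to move; the robot and the scene stay as the last step left them, time stands still between calls to the robot, and variables do not carry over. Pictures are saved under pics/ and viewed, at most 14 in all, crops included, and the job is handed in when it is done.

Besides the shell and the picture viewer there is one more tool, called as a command line: name --argument value ..., lists and objects as JSON in quotes. move_arm: Moves the arm, as the interface text tells. Its arguments: {"type":"object","properties":{"commands":{"type":"array"}},"required":["commands"]}

```bash
mkdir -p pics; cat > h.py <<'E'
import numpy as np, cv2
from cell import state, read_camera, camera_info, env
def ray(cam,px,z):
    i=camera_info(cam);T=np.array(i["cam_to_world"]);K=np.array(i["K"])
    out=[]
    for p in np.atleast_2d(px):
        d=T[:3,:3]@np.linalg.solve(K,[p[0],p[1],1.]);o=T[:3,3]
        out.append((o+d*(z-o[2])/d[2]))
    return np.array(out)
def proj(cam,P):
    i=camera_info(cam);T=np.array(i["cam_to_world"]);K=np.array(i["K"])
    p=(np.atleast_2d(P)-T[:3,3])@T[:3,:3]
    q=p@K.T
    return q[:,:2]/q[:,2:]
E
python3 - <<'E'
from h import *
for c in("top","scene"):
    cv2.imwrite(f"pics/{c}0.png",read_camera(c)); i=camera_info(c);print(c,np.round(i["K"],1).tolist(),np.round(i["cam_to_world"],3).tolist())
s=state();print({k:np.round(v,3).tolist() for k,v in s.items()})
E
```

```text
top [[440.5, 0.0, 321.5], [0.0, 440.5, 241.6], [0.0, 0.0, 1.0]] [[0.014, -0.986, 0.167, 354.897], [-1.0, -0.016, -0.012, 15.615], [0.014, -0.167, -0.986, 1185.631], [0.0, 0.0, 0.0, 1.0]]
scene [[576.2, 0.0, 322.6], [0.0, 576.2, 236.3], [0.0, 0.0, 1.0]] [[0.658, -0.553, 0.512, -37.907], [-0.753, -0.476, 0.454, -487.854], [-0.007, -0.684, -0.73, 893.247], [0.0, 0.0, 0.0, 1.0]]
{'t': 0.1, 'joints': [1.223, 0.491, 1.559, -0.0, 1.092, -0.106], 'qvel': [-0.001, 0.001, -0.002, -0.001, -0.0, 0.001], 'tau': [0.002, -61.363, -25.861, 0.069, 0.047, -0.0], 'eef_pos': [149.535, 606.584, 178.121], 'tcp_rot': [-3.141, -0.0, 2.9], 'ft_force': [0.209, 0.427, -0.878], 'moment': [-0.009, -0.005, 0.012], 'grip_force': 0.0, 'opening': 0.996}
```

View pics/top0.png

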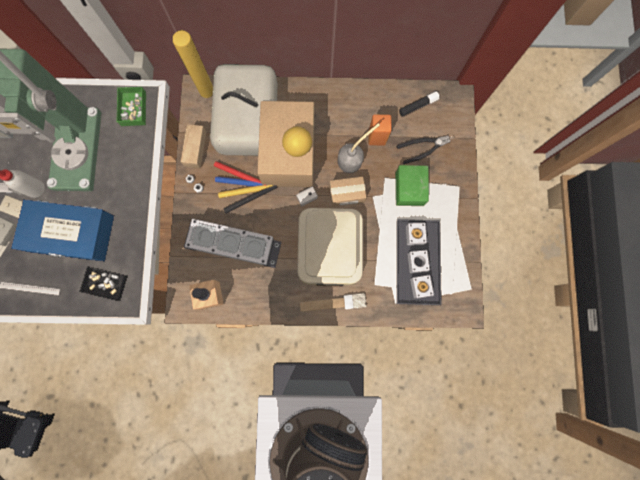

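View pics/scene0.png

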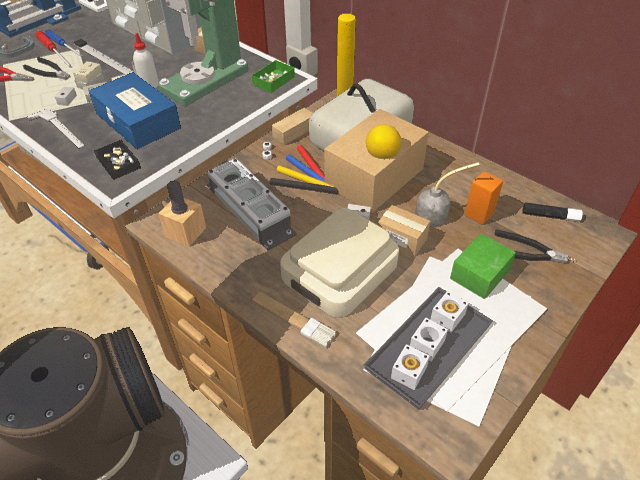

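The top view shows the tray at about (419,261) with carriers at (418,234), (420,261) and (423,287). The two end ones hold bushes and the middle one is empty. The fixture is near (231,243) and the drift block near (205,295). Next I'll take enlarged crops.

```bash
python3 - <<'E'
from h import *
t=cv2.imread("pics/top0.png");s=cv2.imread("pics/scene0.png")
def crop(im,x,y,w,h,W,H):return cv2.resize(im[y:y+h,x:x+w],(W,H),interpolation=cv2.INTER_CUBIC)
m=np.zeros((600,800,3),np.uint8)
m[:300,:400]=crop(t,180,210,120,90,400,300)   # top fixture x3.333
m[:300,400:]=crop(t,370,210,100,90,400,300)[:300] if 0 else crop(t,360,210,120,90,400,300)
m[300:,:400]=crop(s,155,150,160,120,400,300)  # 2.5
m[300:,400:]=crop(s,360,280,160,120,400,300)
cv2.imwrite("pics/m1.png",m)
print(proj("top",[[149,606,178],[0,0,0]]))
E
```

```text
[[ 40.44777508 408.74824778]
 [318.98856323 458.98574103]]
```

View pics/m1.png

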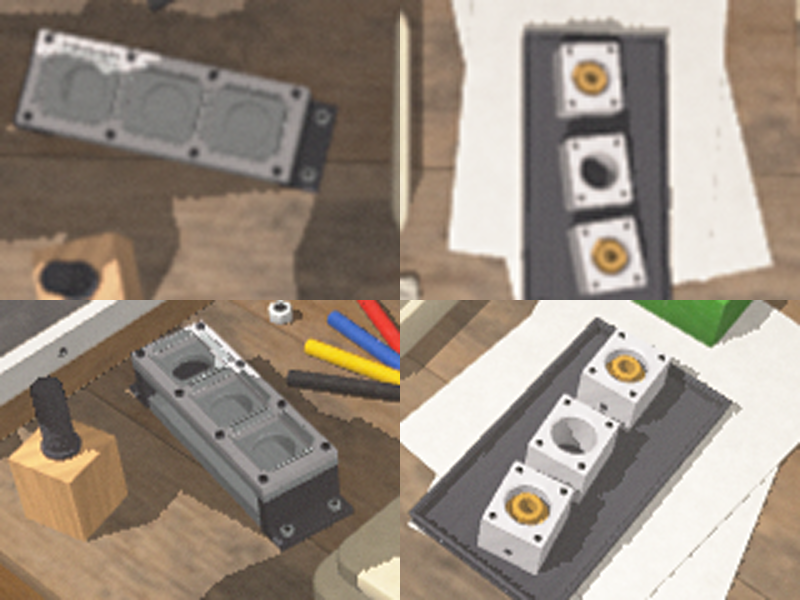

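The enlarged crops show the eight plate bolts, the carrier bolts and yellow rings, and the drift in its block, all clearly. I'll measure them in both views.

```bash
cat >> h.py <<'E'
def dark(im,p,r=2.2):
    g=cv2.cvtColor(im,cv2.COLOR_BGR2GRAY).astype(float)
    for _ in range(3):
        yy,xx=np.mgrid[:g.shape[0],:g.shape[1]];m=(abs(xx-p[0])<=r)&(abs(yy-p[1])<=r)
        v=g[m];w=np.clip(np.percentile(v,60)-v,0,None);p=np.array([(xx[m]*w).sum(),(yy[m]*w).sum()])/w.sum()
    return p
def yellow(im,x0,y0,x1,y1):
    h=cv2.cvtColor(im,cv2.COLOR_BGR2HSV);m=cv2.inRange(h,(10,110,80),(32,255,255));k=np.zeros_like(m);k[y0:y1,x0:x1]=m[y0:y1,x0:x1]
    n,_,st,c=cv2.connectedComponentsWithStats(k)
    return [(c[i],st[i,4]) for i in range(1,n) if st[i,4]>15]
E
python3 - <<'E'
from h import *
t=cv2.imread("pics/top0.png");s=cv2.imread("pics/scene0.png")
T=lambda x,y:np.array([180+x/3.333,210+y/3.333]);S=lambda x,y:np.array([155+x/2.5,150+(y-300)/2.5])
T2=lambda x,y:np.array([360+(x-400)/3.333,210+y/3.333]);S2=lambda x,y:np.array([360+(x-400)/2.5,280+(y-300)/2.5])
bt=[dark(t,T(*p)) for p in[(42,37),(131,57),(213,75),(297,93),(28,115),(111,134),(194,152),(279,171)]]
bs=[dark(s,S(*p)) for p in[(200,326),(241,364),(282,404),(327,444),(140,353),(180,393),(221,434),(264,478)]]
for n,c,b in(("top",'top',bt),("scene",'scene',bs)):
    P=ray(c,b,60)[:,:2];print(n,P.round(1).tolist());ctr=P.mean(0);d=(P[:4:1][0]-P[3])+(P[4]-P[7]);print("ctr",ctr.round(1),"yaw of y axis",np.degrees(np.arctan2(-d[0],d[1])).round(2),"len",np.linalg.norm(P[0]-P[3]),"wid",np.linalg.norm(P[0]-P[4]))
for c,im,b in(("top",t,(380,215,460,305)),("scene",s,(380,280,500,400))):
    for q,a in yellow(im,*b):print(c,q.round(1),a,ray(c,q,44)[0].round(1))
for g in([(566,50),(613,49),(570,105),(618,104)],[(571,144),(621,142),(576,201),(627,200)],[(579,224),(634,222),(587,288),(638,283)]):
    P=ray("top",[dark(t,T2(*p)) for p in g],46)[:,:2];d=(P[0]-P[2])+(P[1]-P[3]);print("car",P.mean(0).round(1),"long dir deg",np.degrees(np.arctan2(d[1],d[0])).round(1),np.linalg.norm(P[0]-P[2]).round(1),np.linalg.norm(P[1]-P[3]).round(1),np.linalg.norm(P[0]-P[1]).round(1))
for g in([(603,332),(663,358),(592,371),(650,392)],[(562,406),(613,427),(541,438),(593,460)],[(520,472),(569,491),(498,507),(548,528)]):
    P=ray("scene",[dark(s,S2(*p)) for p in g],46)[:,:2];print("car scene",P.mean(0).round(1),P.round(0).tolist())
m=np.zeros((400,800,3),np.uint8)
m[:,:400]=cv2.resize(t[270:320,180:230],(400,400),interpolation=cv2.INTER_CUBIC)
m[:,400:]=cv2.resize(s[170:250,150:230],(400,400),interpolation=cv2.INTER_CUBIC)
cv2.imwrite("pics/m2.png",m)
E
```

```text
top [[595.8, 333.2], [581.3, 269.3], [567.8, 204.6], [553.7, 140.1], [532.3, 346.7], [519.0, 282.2], [506.0, 217.3], [492.4, 152.8]]
ctr [543.6 243.3] yaw of y axis -11.97 len 197.63464574045267 wid 64.93905429408707
scene [[596.1, 337.4], [583.7, 272.2], [569.7, 207.9], [556.6, 143.1], [534.6, 350.6], [521.2, 284.5], [508.2, 220.4], [495.4, 155.3]]
ctr [545.7 246.4] yaw of y axis -11.42 len 198.2886723519514 wid 62.862685220548876
top [416.5 232.9] 69 [ 575.5 -249.1   44. ]
top [422.4 286.3] 76 [ 434.9 -261.2   44. ]
scene [450. 307.] 110 [ 576.1 -249.5   44. ]
scene [410.5 363. ] 149 [ 434.9 -262.3   44. ]
car [ 575.9 -253.2] long dir deg 0.7 52.7 53.6 45.0
car [ 495.7 -257.2] long dir deg 0.7 53.4 52.9 44.5
car [ 432.9 -262.5] long dir deg 1.2 64.3 54.2 46.5
car scene [ 578.7 -248.9] [[591.0, -216.0], [600.0, -264.0], [557.0, -233.0], [566.0, -282.0]]
car scene [ 506.6 -256. ] [[523.0, -235.0], [526.0, -268.0], [482.0, -239.0], [495.0, -282.0]]
car scene [ 440.7 -264. ] [[455.0, -241.0], [463.0, -277.0], [414.0, -248.0], [431.0, -289.0]]
```

View pics/m2.png

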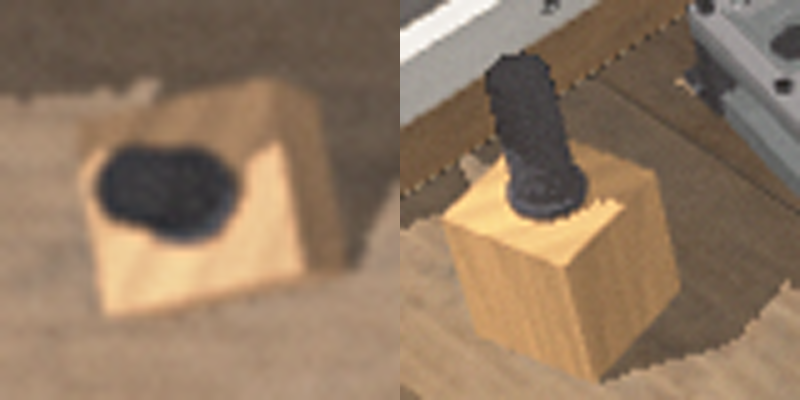

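The rays from both views agree to about 1 mm for the bushes, at (575.8,-249.3) and (434.9,-261.8). They agree to about 3 mm for the fixture, with its centre at roughly (544.6,244.8) and a yaw of -11.7°. In this picture the drift handle's axis meets the block top near (203.5,293.8) in the top view. I'll start moving now.

move_arm --commands '[[[3.3,-3.1,0.8],[0,0,-8],0.7],[[3.3,-3.1,0.8],[0,0,-8],0.7],[[3.3,-3.1,0.8],[0,0,-8],0.7],[[3.3,-3.1,0.8],[0,0,-8],0.7],[[3.3,-3.1,0.8],[0,0,-8],0.7],[[3.3,-3.1,0.8],[0,0,-8],0.7],[[3.3,-3.1,0.8],[0,0,-8],0.7],[[3.3,-3.1,0.8],[0,0,-8],0.7],[[3.3,-3.1,0.8],[0,0,-8],0.7],[[3.3,-3.1,0.8],[0,0,-8],0.7]]'

```text
t: 1.1
eef_pos: [480.6, 295.3, 258.8]
tcp_rot: [-3.141, 0.0, 1.498]
ft_force: [1.5, 0.1, 0.8]
opening: 0.698
grip_force: 0.0
```

```bash
python3 - <<'E'
from h import *
t=cv2.imread("pics/top0.png");s=cv2.imread("pics/scene0.png")
# block top face corners: mosaic px/8 (top), /5 (scene), z=70
a=ray("top",[[180+x/8,270+y/8] for x,y in[(92,150),(277,140),(305,272),(105,315)]],70);print(a.round(1)[:,:2].tolist(),a.mean(0).round(1))
b=ray("scene",[[150+(x-400)/5,170+y/5] for x,y in[(445,218),(655,172),(565,265)]],70);print(b.round(1)[:,:2].tolist(),((b[0]+b[1])/2).round(1))
print(ray("scene",[[150+(522-400)/5,170+65/5]],138).round(1),"collar c",ray("scene",[[150+(547-400)/5,170+190/5]],73).round(1))
print("top handle",ray("top",[[180+140/8,270+185/8]],138).round(1),"collar",ray("top",[[180+190/8,270+195/8]],73).round(1))
E
```

```text
[[418.2, 327.3], [422.2, 269.6], [381.2, 258.6], [367.1, 320.1]] [397.2 293.9  70. ]
[[369.5, 318.6], [443.4, 274.3], [384.2, 260.3]] [406.5 296.4  70. ]
[[409.6 298.  138. ]] collar c [[405.7 297.   73. ]]
top handle [[404.3 293.6 138. ]] collar [[404.5 295.1  73. ]]
```

move_arm --commands '[[[0.8,-4.55,0],[0,0,-6.7],0.7],[[0.8,-4.55,0],[0,0,-6.7],0.7],[[0.8,-4.55,0],[0,0,-6.7],0.7],[[0.8,-4.55,0],[0,0,-6.7],0.7],[[0.8,-4.55,0],[0,0,-6.7],0.7],[[0.8,-4.55,0],[0,0,-6.7],0.7],[[0.8,-4.55,-1],[0,0,-6.7],0.7],[[0.8,-4.55,-2],[0,0,-6.7],0.7],[[0.8,-4.55,-3],[0,0,-6.7],0.7],[[0.8,-4.55,-3],[0,0,-6.7],0.7]]'

```text
t: 2.1
eef_pos: [558.1, -151.3, 173.4]
tcp_rot: [3.141, -0.0, 0.329]
ft_force: [0.7, 2.2, -0.1]
opening: 0.698
grip_force: 0.0
```

move_arm --commands '[[[0.8,-4.5,-3],[0,0,-6.7],0.7],[[0.7,-4.5,-3],[0,0,-6.6],0.7],[[0,0,0],[0,0,0],0.7],[[0,0,0],[0,0,0],0.7]]'

```text
t: 2.5
eef_pos: [571.2, -232.4, 118.3]
tcp_rot: [-3.14, 0.002, 0.101]
ft_force: [-0.3, 0.8, -0.3]
opening: 0.696
grip_force: 0.0
```

```bash
python3 - <<'E'
from h import *
s=read_camera("scene");t=read_camera("top");st=state();print(np.round(st["eef_pos"],1),np.round(st["tcp_rot"],3),np.round(st["ft_force"],2))
for c,im,b in(("top",t,(380,215,460,305)),("scene",s,(380,280,500,400))):
    for q,a in yellow(im,*b):print(c,q.round(1),a,ray(c,q,44)[0].round(1))
cv2.imwrite("pics/m3.png",cv2.resize(s[200:400,350:550],(600,600),interpolation=cv2.INTER_CUBIC))
print(proj("scene",[st["eef_pos"]])-[350,200])
E
```

```text
[ 571.9 -231.2  119.9] [ 3.141 -0.     0.103] [ 0.13  0.31 -0.03]
scene [450. 307.] 111 [ 576.2 -249.5   44. ]
scene [410.5 363. ] 149 [ 434.9 -262.3   44. ]
[[96.34043706 76.62846549]]
```

View pics/m3.png

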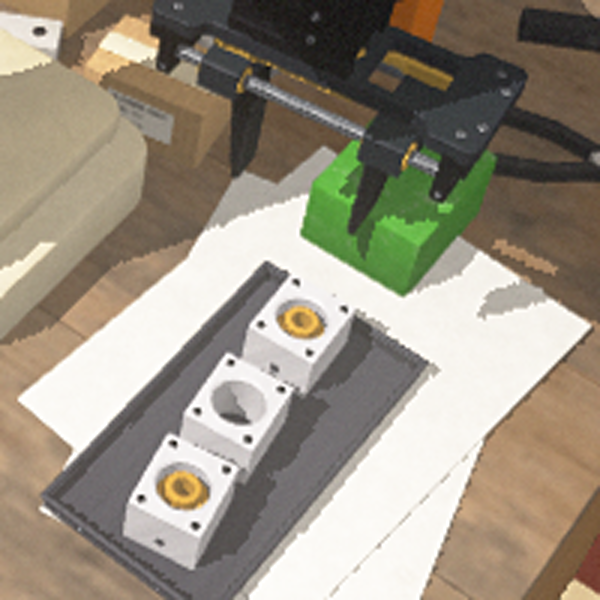

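The gripper is open above the row. The far carrier's bolts are at crop pixels (296,283), (344,309), (262,325) and (310,352). The near one's are at (173,437), (228,470), (141,498) and (196,530).

```bash
python3 - <<'E'
from h import *
for g in([(296,283),(344,309),(262,325),(310,352)],[(231,363),(281,390),(197,410),(248,438)],[(173,437),(228,470),(141,498),(196,530)]):
    P=ray("scene",np.array(g)/3.+[350,200],46)[:,:2];d=P[0]-P[2]+P[1]-P[3];e=P[0]-P[1]+P[2]-P[3];print(P.mean(0).round(1),np.degrees(np.arctan2(d[1],d[0])).round(1),np.degrees(np.arctan2(-e[0],e[1])).round(1),(np.linalg.norm(d)/2).round(1),(np.linalg.norm(e)/2).round(1))
E
```

```text
[ 578.4 -249.9] 2.3 3.7 40.3 32.6
[ 503.8 -254.1] 5.2 5.8 40.1 32.9
[ 437.9 -262. ] 11.4 5.0 44.2 35.2
```

move_arm --commands '[[[0.4,-1.8,-1],[0,0,0],0.7],[[0,0,-3],[0,0,0],0.7],[[0,0,-3],[0,0,0],0.7],[[0,0,-1.9],[0,0,0],0.7],[[0,0,0],[0,0,0],0.7],[[0,0,0],[0,0,0],0.3],[[0,0,0],[0,0,0],0.3],[[0,0,0],[0,0,0],0.3],[[0,0,0],[0,0,0],0.3],[[0,0,0],[0,0,0],0.3]]'

```text
t: 3.6
eef_pos: [576.0, -250.0, 31.0]
tcp_rot: [3.141, -0.001, 0.102]
ft_force: [1.0, -0.0, 0.4]
opening: 0.341
grip_force: 0.0
```

move_arm --commands '[[[0,0,0],[0,0,0],0.3],[[0,0,1],[0,0,0],0.3],[[0,0,3],[0,0,0],0.3],[[0,0,4],[0,0,0],0.3],[[0,0,4],[0,0,0],0.3],[[0,0,0],[0,0,0],0.3]]'

```text
t: 4.2
eef_pos: [577.9, -250.9, 156.6]
tcp_rot: [3.136, -0.008, 0.102]
ft_force: [-0.5, -0.1, -0.5]
opening: 0.3
grip_force: 0.0
```

```bash
python3 - <<'E'
from h import *
s=read_camera("scene");st=state();print(st["t"],np.round(st["eef_pos"],1),np.round(st["tcp_rot"],3),np.round(st["ft_force"],2),st["opening"],st["grip_force"])
cv2.imwrite("pics/m4.png",cv2.resize(s[150:400,350:600],(600,600),interpolation=cv2.INTER_CUBIC))
E
```

```text
4.25 [ 576.9 -250.4  153.7] [ 3.138 -0.004  0.102] [-0.46 -0.36 -0.35] 0.3000307386203786 0.0
```

View pics/m4.png

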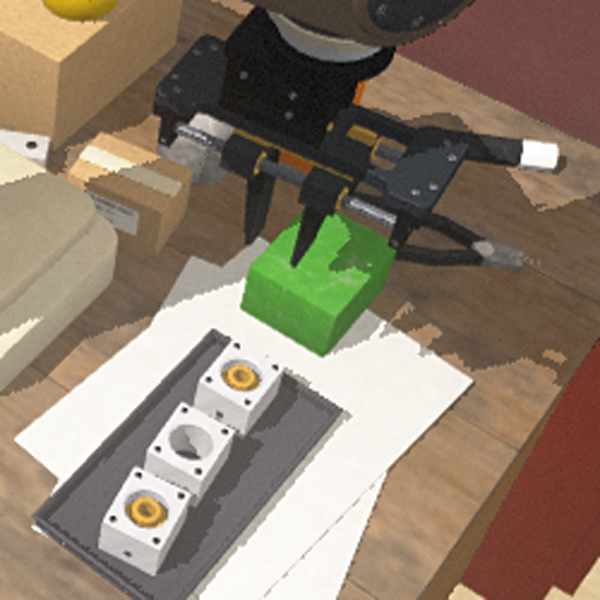

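The gripper closed to 0.3 without catching the carrier, which still stands where it was. The fingertips also look higher in the image than the TCP should project, so I'll check that.

```bash
python3 - <<'E'
from h import *
tip=lambda p:np.array(p)/2.4+[350,150]
print("seen tips",tip((250,243)),tip((297,267)))
y=np.array([-.1,.995,0])*14.2;c=np.array([576.9,-250.4,153.7])
for dz in(0,10,20):
    print(dz,proj("scene",[c+y+[0,0,dz],c-y+[0,0,dz]]).round(1).tolist())
for z in(140,154,164,174):print(z,ray("scene",[tip((250,243)),tip((297,267))],z).round(1)[:,:2].tolist())
t=read_camera("top");s=read_camera("scene")
for c,im,b in(("top",t,(380,215,460,305)),("scene",s,(380,280,500,400))):
    for q,a in yellow(im,*b):print(c,q.round(1),a)
cv2.imwrite("pics/m5.png",cv2.resize(t[160:310,340:490],(600,600),interpolation=cv2.INTER_CUBIC))
E
```

```text
seen tips [454.16666667 251.25      ] [473.75 261.25]
0 [[453.1, 264.2], [468.6, 271.7]]
10 [[454.0, 260.3], [469.7, 267.8]]
20 [[455.0, 256.4], [470.8, 263.9]]
140 [[613.4, -217.0], [615.6, -254.8]]
154 [[601.3, -222.0], [603.5, -259.2]]
164 [[592.6, -225.6], [594.8, -262.3]]
174 [[584.0, -229.2], [586.1, -265.4]]
top [414.  231.4] 21
scene [450. 307.] 110
scene [410.5 363. ] 151
```

View pics/m5.png

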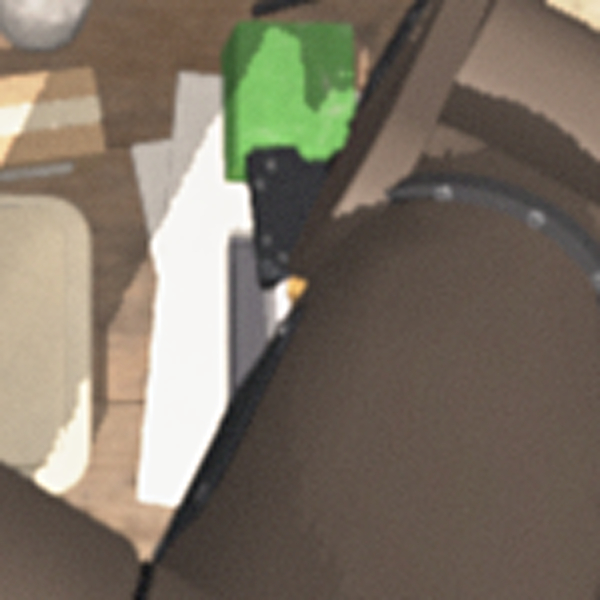

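```bash
python3 - <<'E'
from h import *
# gripper body's left end plate corners in top crop (/4 + (340,160))
for z in(235,250,265,280):print(z,ray("top",[[340+248/4,160+150/4],[340+265/4,160+285/4]],z).round(1)[:,:2].tolist())
# plate corners in scene m4: outer-left end plate (155,82)?,(190,37),(415,213),(467,150)
for z in(235,250,265,280):print(z,ray("scene",np.array([(190,37),(158,90),(467,150),(400,212)])/2.4+[350,150],z).round(0)[:,:2].tolist())
E
```

```text
235 [[618.7, -174.0], [542.0, -182.1]]
250 [[614.5, -171.0], [539.1, -179.0]]
265 [[610.3, -168.0], [536.1, -175.9]]
280 [[606.2, -165.0], [533.2, -172.8]]
235 [[676.0, -108.0], [613.0, -124.0], [699.0, -317.0], [618.0, -310.0]]
250 [[660.0, -117.0], [598.0, -132.0], [682.0, -321.0], [603.0, -314.0]]
265 [[643.0, -126.0], [583.0, -140.0], [665.0, -324.0], [588.0, -318.0]]
280 [[627.0, -134.0], [568.0, -149.0], [648.0, -328.0], [573.0, -322.0]]
```

In both views the fingertips appear to be about 29 mm above the reported TCP. I'll go back down open and look before going any lower.

move_arm --commands '[[[0,0,0],[0,0,0],0.7],[[0,0,-4],[0,0,0],0.7],[[0,0,-4],[0,0,0],0.7],[[0,0,-4],[0,0,0],0.7],[[0,0,-0.2],[0,0,0],0.7],[[0,0,0],[0,0,0],0.7]]'

```text
t: 4.95
eef_pos: [575.6, -249.7, 27.9]
tcp_rot: [-3.14, 0.002, 0.102]
ft_force: [0.7, -0.2, 0.8]
opening: 0.69
grip_force: 0.0
```

```bash
python3 - <<'E'
from h import *
s=read_camera("scene");st=state();print(st["t"],np.round(st["eef_pos"],1),np.round(st["tcp_rot"],3),np.round(st["ft_force"],2),st["opening"])
cv2.imwrite("pics/m6.png",cv2.resize(s[200:350,370:520],(600,600),interpolation=cv2.INTER_CUBIC))
print((proj("scene",[st["eef_pos"]])-[370,200])*4)
E
```

```text
5.0 [ 576.3 -250.1   29.2] [ 3.141 -0.     0.102] [-0.22  0.53 -0.44] 0.696964186188352
[[316.1840256  447.57265159]]
```

View pics/m6.png

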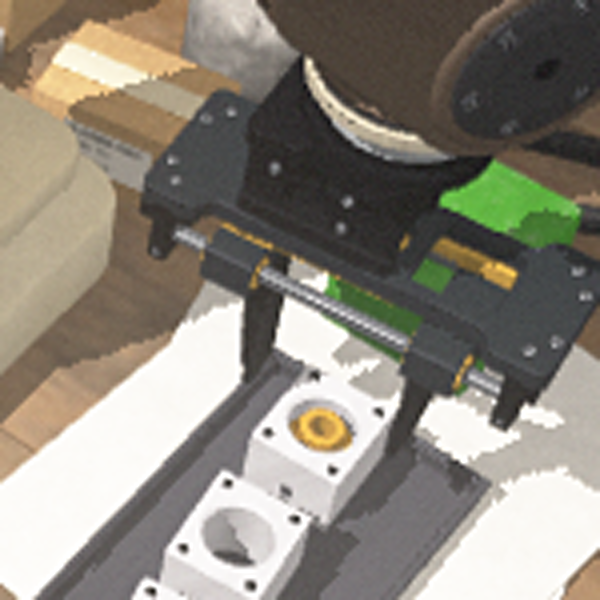

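```bash
python3 - <<'E'
from h import *
for z in(29,39,49,59):print(z,ray("scene",np.array([(256,382),(402,452)])/4+[370,200],z).round(0)[:,:2].tolist(), "m3 +",ray("scene",np.array([(238,175),(357,233)])/3+[350,200],z+91).round(0)[:,:2].tolist())
s=read_camera("scene");g=cv2.cvtColor(s,cv2.COLOR_BGR2GRAY)
print(g[296:322,462:482])
E
```

```text
29 [[590.0, -208.0], [600.0, -281.0]] m3 + [[588.0, -186.0], [595.0, -262.0]]
39 [[583.0, -212.0], [593.0, -283.0]] m3 + [[580.0, -190.0], [587.0, -265.0]]
49 [[575.0, -215.0], [585.0, -286.0]] m3 + [[571.0, -193.0], [579.0, -268.0]]
59 [[568.0, -218.0], [578.0, -288.0]] m3 + [[563.0, -197.0], [571.0, -271.0]]
[[177 176 176 180 183 178 175 177 182 148  68  55  62  61  61  68  68  69
   70  69]
 [174 173 175 179 179 176 175 203 209  98  57  57  62  57  58  57  57 102
   81  65]
 [191 175 175 175 176 175 198 255 255 104  55  60  61  58  56  50  75 189
  141  98]
 [244 202 198 199 199 196 253 255 228  82  54  62  60  61  58  49 147 206
  210 208]
 [248 252 253 253 254 252 253 255 130  57  58  62  60  58  46 115 204 255
  255 253]
 [249 245 242 232 251 250 254 255 102  57  59  64  63  56  54 235 255 253
  250 250]
 [250 165  61 137 250 251 255 226  84  58  61  61  61  49 120 255 252 249
  248 249]
 [248 198 111  76 254 252 203  97  60  64  62  62  53  73 232 253 250 249
  249 250]
 [246 251 232 187 253 220 177  95  61  62  61  63  49 188 255 251 248 249
  249 250]
 [246 247 250 253 239 1
[... 722 characters left out ...]
 108 120
  106 122]
 [164 164 164 105  89  89  83  88  86  87  87  83 124  99  96  94 114 105
  121 117]
 [166 167 123  86  88  87  87  89  83  87  82  84  98 104  98  97  95  94
  110 100]
 [168 141  86  86  84  86  85  87  89  86  86  90 113 113 108 103  95  95
   92 112]
 [162  91  83  86  90  86  85  88  81  86  92 116 116 113 116 114 104  98
   95  92]
 [105  83  87  87  86  88  87  86  83  80 116 116 112 114 113 115 117 112
  102  95]
 [ 88  89  86  90  89  86  86  87  81  93 117 108 116 116 115 114 112 111
  116 103]
 [ 78  86  89  87  88  89  84  85  92 115 116 114 115 114 112 115 115 112
  114 115]
 [ 87  88  87  84  89  84  89  91 116 115 114 115 116 114 112 115 114 117
  115 117]]
```

The tips are consistently about 22 mm above the reported TCP in x-y agreement with the pose (580,-250 at z≈51). So I'll go about 19 mm lower and watch the force.

move_arm --commands '[[[0,0,-0.5],[0,0,0],0.7],[[0,0,-0.5],[0,0,0],0.7],[[0,0,0],[0,0,0],0.7]]'

```text
t: 5.35
eef_pos: [575.7, -249.8, 18.4]
tcp_rot: [3.141, 0.0, 0.102]
ft_force: [0.0, 0.2, 0.5]
opening: 0.7
grip_force: 0.0
```

move_arm --commands '[[[0,0,-0.5],[0,0,0],0.7],[[0,0,-0.4],[0,0,0],0.7],[[0,0,0],[0,0,0],0.7]]'

```text
t: 5.65
eef_pos: [575.5, -249.7, 8.7]
tcp_rot: [-3.141, 0.001, 0.102]
ft_force: [0.3, 0.3, -0.3]
opening: 0.698
grip_force: 0.0
```

move_arm --commands '[[[0,0,0],[0,0,0],0.35],[[0,0,0],[0,0,0],0.35],[[0,0,0],[0,0,0],0.35],[[0,0,0],[0,0,0],0.35],[[0,0,0],[0,0,0],0.35]]'

```text
t: 6.15
eef_pos: [576.2, -250.0, 10.4]
tcp_rot: [3.141, -0.001, 0.102]
ft_force: [-1.6, 3.0, 8.9]
opening: 0.368
grip_force: 4.5
```

```bash
python3 - <<'E'
from h import *
s=read_camera("scene");st=state();print(st["t"],np.round(st["eef_pos"],1),np.round(st["ft_force"],2),st["opening"],st["grip_force"],[ (q.round(1),a) for q,a in yellow(s,380,280,500,400)])
cv2.imwrite("pics/m7.png",cv2.resize(s[240:360,380:500],(600,600),interpolation=cv2.INTER_CUBIC))
E
```

```text
6.2 [ 576.3 -249.9   10.4] [-1.28  2.24  8.04] 0.35975864925743145 4.085626345477067 [(array([450., 307.]), np.int32(112)), (array([410.6, 363. ]), np.int32(147))]
```

View pics/m7.png

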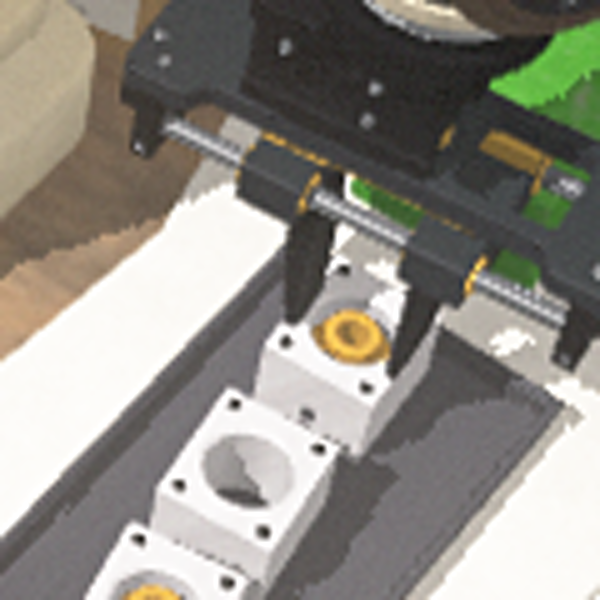

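The fingertips rest on top of the carrier at crop pixels (300,320) and (400,375), so they're still too high. I'll open and place the tips exactly at z≈46.

move_arm --commands '[[[0,0,1],[0,0,0],0.5],[[0,0,1],[0,0,0],0.75],[[0,0,0],[0,0,0],0.75],[[0,0,0],[0,0,0],0.75]]'

```text
t: 6.6
eef_pos: [576.0, -250.0, 29.8]
tcp_rot: [3.141, -0.001, 0.102]
ft_force: [-0.4, 0.6, 0.2]
opening: 0.637
grip_force: 0.0
```

```bash
python3 - <<'E'
from h import *
for z in(32,46):print(ray("scene",np.array([(298,322),(398,377),(322,300),(415,345)])/5+[380,240],z).round(0)[:,:2].tolist())
s=read_camera("scene");t=read_camera("top");st=state();print(np.round(st["eef_pos"],1),st["opening"],[ (q.round(1),a) for q,a in yellow(s,380,280,500,400)])
m=np.zeros((600,800,3),np.uint8)
m[:,:480]=cv2.resize(s[255:355,410:490],(480,600),interpolation=cv2.INTER_CUBIC)
m[:400,480:]=cv2.resize(t[210:310,380:460],(320,400),interpolation=cv2.INTER_CUBIC)
cv2.imwrite("pics/m8.png",m)
E
```

```text
[[577.0, -229.0], [580.0, -270.0], [592.0, -230.0], [596.0, -267.0]]
[[567.0, -233.0], [570.0, -273.0], [581.0, -234.0], [586.0, -270.0]]
[ 575.7 -249.8   29.2] 0.7158650963710464 [(array([450., 307.]), np.int32(110)), (array([410.5, 363. ]), np.int32(149))]
```

View pics/m8.png

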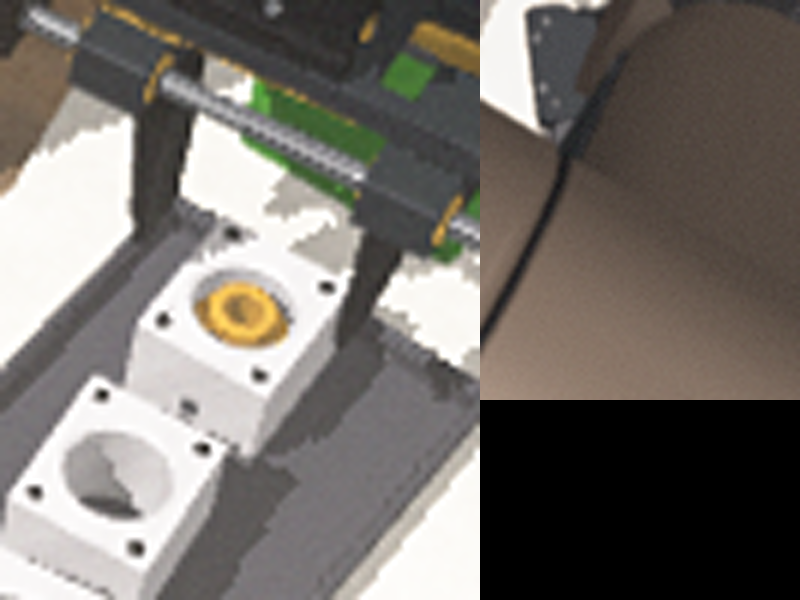

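A 20 mm wide pad seen by its near edge explains the rest, so the tip is 36 mm above the reported TCP and x-y is right. To grip with tips at 32 mm I need TCP z ≈ -4.

move_arm --commands '[[[0,0,-1.2],[0,0,0],0.75],[[0,0,-1.2],[0,0,0],0.75],[[0,0,-0.9],[0,0,0],0.75],[[0,0,0],[0,0,0],0.4],[[0,0,0],[0,0,0],0.4],[[0,0,0],[0,0,0],0.4],[[0,0,0],[0,0,0],0.4],[[0,0,0],[0,0,0],0.4],[[0,0,0],[0,0,0],0.4]]'

```text
t: 7.6
eef_pos: [576.0, -250.0, -3.2]
tcp_rot: [3.141, -0.001, 0.102]
ft_force: [0.6, -0.1, 3.3]
opening: 0.464
grip_force: 29.4
```

move_arm --commands '[[[0,0,1.5],[0,0,0],0.4],[[0,0,3],[0,0,0],0.4],[[0,0,4],[0,0,0],0.4],[[0,0,4],[0,0,0],0.4],[[0,2,4.5],[0,0,0],0.4],[[-0.3,4,1],[0,0,6],0.4],[[-0.3,4,0],[0,0,6],0.4],[[-0.3,4,0],[0,0,6],0.4],[[-0.3,4,0],[0,0,6],0.4],[[-0.3,4,0],[0,0,6],0.4]]'

```text
t: 8.6
eef_pos: [560.1, -28.3, 177.3]
tcp_rot: [3.141, -0.0, 0.63]
ft_force: [0.7, -0.2, -3.6]
opening: 0.468
grip_force: 29.5
```

move_arm --commands '[[[-0.3,4,0],[0,0,6],0.4],[[-0.3,4,0],[0,0,6],0.4],[[-0.3,4,0],[0,0,6],0.4],[[-0.3,4,0],[0,0,6],0.4],[[-0.3,4,0],[0,0,6],0.4],[[-0.3,4,0],[0,0,6],0.4],[[0,3,0],[0,0,6.5],0.4],[[0,0,0],[0,0,0],0.4],[[0,0,0],[0,0,0],0.4]]'

```text
t: 9.5
eef_pos: [542.3, 240.5, 176.7]
tcp_rot: [-3.141, 0.0, 1.368]
ft_force: [0.4, -0.9, -4.3]
opening: 0.465
grip_force: 29.5
```

move_arm --commands '[[[0.2,0.4,-2],[0,0,0],0.4],[[0,0,-3],[0,0,0],0.4],[[0,0,-3],[0,0,0],0.4],[[0,0,-2],[0,0,0],0.4],[[0,0,0],[0,0,0],0.4],[[0,0,0],[0,0,0],0.4]]'

```text
t: 10.1
eef_pos: [545.3, 243.4, 77.1]
tcp_rot: [3.141, 0.0, 1.366]
ft_force: [-0.2, 0.7, -3.1]
opening: 0.466
grip_force: 29.5
```

```bash
python3 - <<'E'
from h import *
s=read_camera("scene");st=state();p=np.array(st["eef_pos"]);print(st["t"],p.round(1),np.round(st["tcp_rot"],3),np.round(st["ft_force"],2))
for q,a in yellow(s,180,100,330,240):print(q.round(1),a,ray("scene",q,p[2]+13.2+34).round(1))
cv2.imwrite("pics/m9.png",cv2.resize(s[120:260,180:320],(600,600),interpolation=cv2.INTER_CUBIC))
E
```

```text
10.15 [545.6 243.7  77.7] [ 3.140e+00 -1.000e-03  1.366e+00] [ 0.32 -0.16 -4.24]
[294.2 107.7] 143 [[765.2 307.8 124.9]]
[252.5 116. ] 16 [[679.5 357.6 124.9]]
[267.7 125.9] 30 [[675.3 304.7 124.9]]
[245.5 135.6] 68 [[618.5 316.5 124.9]]
[229.8 140.4] 26 [[584.5 330.1 124.9]]
[306.3 138.5] 22 [[697.3 208.3 124.9]]
[243.3 146.1] 27 [[589.9 293.3 124.9]]
[286.9 153.1] 255 [[633.6 205.8 124.9]]
[207.9 164.8] 197 [[498.9 303.7 124.9]]
[318.3 161.4] 40 [[656.2 137.3 124.9]]
[244.3 166.3] 61 [[544.7 242.7 124.9]]
[299. 175.] 374 [[598.4 138.4 124.9]]
[185.1 180.6] 67 [[436.  301.  124.9]]
[191.4 221.2] 779 [[369.5 202.2 124.9]]
```

View pics/m9.png

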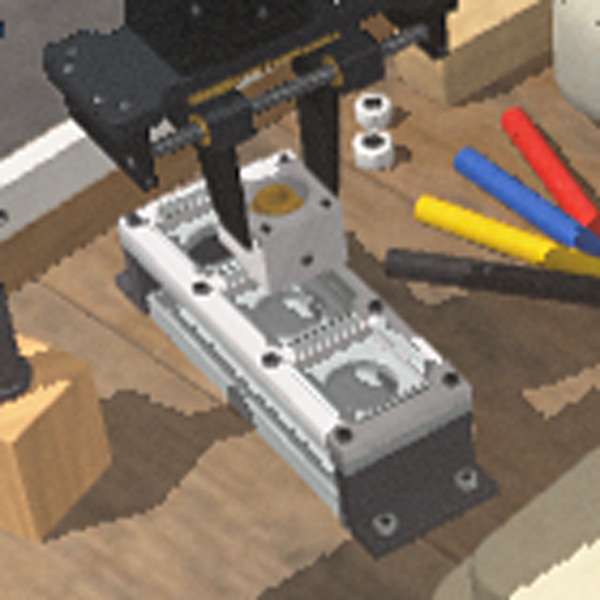

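The carrier hangs over nest 2, with its bush at pixel (244,166), which gives (544.7,242.7). I'll shift y by 2 mm and lower it while watching the force.

move_arm --commands '[[[0,0.2,-0.8],[0,0,0],0.4],[[0,0,-0.8],[0,0,0],0.4],[[0,0,-0.6],[0,0,0],0.4],[[0,0,-0.4],[0,0,0],0.4],[[0,0,0],[0,0,0],0.4]]'

```text
t: 10.65
eef_pos: [545.3, 246.1, 50.4]
tcp_rot: [3.141, -0.0, 1.367]
ft_force: [0.8, -1.3, 0.6]
opening: 0.461
grip_force: 30.0
```

move_arm --commands '[[[0,0,-0.4],[0,0,0],0.4],[[0,0,-0.4],[0,0,0],0.4],[[0,0,0],[0,0,0],0.4]]'

```text
t: 10.95
eef_pos: [545.1, 245.6, 43.3]
tcp_rot: [3.141, 0.0, 1.367]
ft_force: [-1.5, -6.6, 7.9]
opening: 0.464
grip_force: 30.0
```

move_arm --commands '[[[0,-0.2,0],[0,0,0],0.4],[[0,0,-0.3],[0,0,0],0.4],[[0,0,0],[0,0,0],0.4]]'

```text
t: 11.25
eef_pos: [544.6, 244.0, 40.9]
tcp_rot: [3.141, 0.0, 1.368]
ft_force: [-7.1, -3.4, 17.9]
opening: 0.462
grip_force: 30.0
```

move_arm --commands '[[[-0.15,-0.05,0],[0,0,0],0.4],[[0,0,-0.2],[0,0,0],0.4],[[0,0,0],[0,0,0],0.4]]'

```text
t: 11.55
eef_pos: [544.6, 244.1, 40.6]
tcp_rot: [3.138, -0.002, 1.368]
ft_force: [-6.6, -2.9, 31.4]
opening: 0.462
grip_force: 30.0
```

move_arm --commands '[[[0,0,0.2],[0,0,0],0.45],[[0,0,0],[0,0,0],0.7],[[0,0,0],[0,0,0],0.7],[[0,0,0],[0,0,0],0.7],[[0,0,3],[0,0,0],0.7],[[0,0,4],[0,0,0],0.7],[[0,0,4],[0,0,0],0.7],[[0,-3,1],[0,0,-6],0.7],[[0,-4,0],[0,0,-6],0.7],[[0,-4,0],[0,0,-6],0.7]]'

```text
t: 12.55
eef_pos: [543.1, 132.8, 159.6]
tcp_rot: [3.141, -0.0, 1.05]
ft_force: [1.7, 1.0, 1.0]
opening: 0.7
grip_force: 0.0
```

```bash
python3 - <<'E'
from h import *
s=read_camera("scene");t=read_camera("top");st=state();print(st["t"],np.round(st["eef_pos"],1),np.round(st["tcp_rot"],3))
for z in(86,90):
  for q,a in yellow(s,225,155,265,205):print("s",z,q.round(1),a,ray("scene",q,z).round(1))
  for q,a in yellow(t,200,215,270,265):print("t",z,q.round(1),a,ray("top",q,z).round(1))
for q,a in yellow(s,380,280,500,400):print("s",q.round(1),a,ray("scene",q,44).round(1))
cv2.imwrite("pics/m10.png",np.hstack([cv2.resize(s[130:250,190:310],(400,400),interpolation=cv2.INTER_CUBIC),cv2.resize(t[200:280,180:260],(400,400),interpolation=cv2.INTER_CUBIC)]))
E
```

```text
12.65 [543.2 130.2 159.2] [-3.141e+00  1.000e-03  1.047e+00]
s 86 [246.4 180.3] 81 [[545.3 243.1  86. ]]
s 90 [246.4 180.3] 81 [[542.4 239.4  90. ]]
s [410.5 363. ] 151 [[ 434.8 -262.3   44. ]]
```

View pics/m10.png

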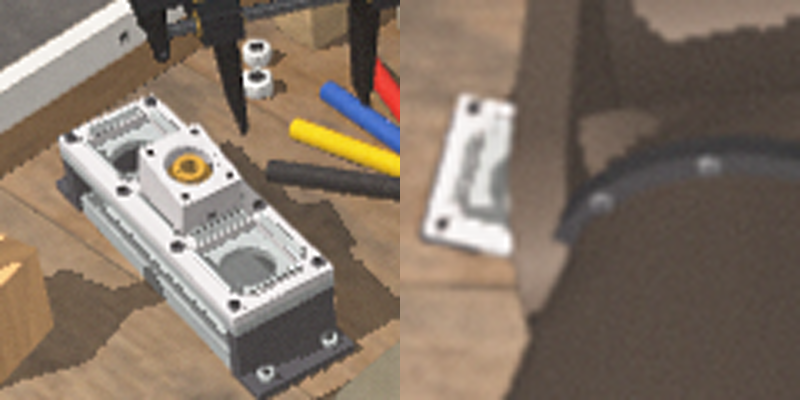

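The carrier looks seated: its ring at (246.4,180.3) gives (545.3,243.1) for z=86, which matches. On to the second carrier.

move_arm --commands '[[[-1.1,-4,0],[0,0,-5.4],0.75],[[-1.1,-4,0],[0,0,-5.4],0.75],[[-1.1,-4,0],[0,0,-5.4],0.75],[[-1.1,-4,0],[0,0,-5.4],0.75],[[-1.1,-4,0],[0,0,-5.4],0.75],[[-1.1,-4,0],[0,0,-5.4],0.75],[[-1.1,-4,-1],[0,0,-5.4],0.75],[[-1.1,-4,-2],[0,0,-5.4],0.75],[[-1.1,-4,-3],[0,0,-5.4],0.75],[[-1,-3,-3],[0,0,-5],0.75]]'

```text
t: 13.65
eef_pos: [434.5, -257.2, 69.2]
tcp_rot: [3.141, -0.001, 0.114]
ft_force: [0.7, 0.6, -0.3]
opening: 0.753
grip_force: 0.0
```

move_arm --commands '[[[0,0,0],[0,0,0],0.75],[[0,0,0],[0,0,0],0.75]]'

```text
t: 13.85
eef_pos: [434.4, -255.3, 69.5]
tcp_rot: [-3.14, 0.001, 0.118]
ft_force: [-0.8, -0.2, 0.1]
opening: 0.751
grip_force: 0.0
```

```bash
python3 - <<'E'
from h import *
s=read_camera("scene");st=state();print(st["t"],np.round(st["eef_pos"],1),np.round(st["tcp_rot"],3))
for q,a in yellow(s,380,280,500,400):print("s",q.round(1),a,ray("scene",q,44).round(1))
E
```

```text
13.9 [ 435.  -254.9   70.2] [-3.141  0.     0.119]
s [448.9 304.6] 116 [[ 579.4 -245.1   44. ]]
s [410.6 363. ] 150 [[ 435.  -262.4   44. ]]
```

move_arm --commands '[[[0,-0.7,-1.5],[0,0,0],0.75],[[0,0,-2.5],[0,0,0],0.75],[[0,0,-2.4],[0,0,0],0.75],[[0,0,-1],[0,0,0],0.75],[[0,0,0],[0,0,0],0.4],[[0,0,0],[0,0,0],0.4],[[0,0,0],[0,0,0],0.4],[[0,0,0],[0,0,0],0.4],[[0,0,0],[0,0,0],0.4],[[0,0,0],[0,0,0],0.4]]'

```text
t: 14.9
eef_pos: [435.0, -262.6, -3.0]
tcp_rot: [3.141, -0.001, 0.118]
ft_force: [0.6, 1.5, 8.8]
opening: 0.466
grip_force: 29.5
```

move_arm --commands '[[[0,0,1.5],[0,0,0],0.4],[[0,0,3],[0,0,0],0.4],[[0,0,4],[0,0,0],0.4],[[0,0,4],[0,0,0],0.4],[[0,1,4.5],[0,0,0],0.4],[[0.8,3.7,1],[0,0,6],0.4],[[0.8,3.7,0],[0,0,6],0.4],[[0.8,3.7,0],[0,0,6],0.4],[[0.8,3.7,0],[0,0,6],0.4],[[0.8,3.7,0],[0,0,6],0.4]]'

```text
t: 15.9
eef_pos: [474.3, -65.9, 176.3]
tcp_rot: [3.142, 0.0, 0.645]
ft_force: [0.4, -0.3, -3.2]
opening: 0.468
grip_force: 29.5
```

move_arm --commands '[[[0.8,3.7,0],[0,0,6],0.4],[[0.8,3.7,0],[0,0,6],0.4],[[0.8,3.7,0],[0,0,6],0.4],[[0.8,3.7,0],[0,0,6],0.4],[[0.8,3.7,0],[0,0,6],0.4],[[0.8,3.7,0],[0,0,6],0.4],[[0.8,2.5,-2],[0,0,5.6],0.4],[[0,0,-3],[0,0,0],0.4],[[0,0,0],[0,0,0],0.4],[[0,0,0],[0,0,0],0.4]]'

```text
t: 16.9
eef_pos: [530.3, 179.3, 126.4]
tcp_rot: [-3.141, 0.001, 1.367]
ft_force: [1.0, 0.1, -3.3]
opening: 0.465
grip_force: 29.5
```

```bash
python3 - <<'E'
from h import *
s=read_camera("scene");st=state();p=np.array(st["eef_pos"]);print(st["t"],p.round(1),np.round(st["tcp_rot"],3))
e=proj("scene",[[p[0],p[1],p[2]+47]])[0];print("exp",e)
x,y=e.astype(int)
for q,a in yellow(s,x-14,y-12,x+14,y+12):print("hand",q.round(1),a,ray("scene",q,p[2]+47).round(1))
E
```

```text
16.95 [530.9 179.2 127.1] [ 3.141 -0.     1.367]
exp [259.09235128 163.99418084]
hand [258.6 164.4] 69 [[529.4 179.2 174.1]]
```

move_arm --commands '[[[0.1,0,-2.5],[0,0,0],0.4],[[0,0,-2.5],[0,0,0],0.4],[[0,0,-1.5],[0,0,0],0.4],[[0,0,-0.9],[0,0,0],0.4],[[0,0,0],[0,0,0],0.4]]'

```text
t: 17.45
eef_pos: [531.8, 179.1, 52.4]
tcp_rot: [3.142, 0.0, 1.366]
ft_force: [0.6, -0.6, -2.5]
opening: 0.464
grip_force: 29.5
```

move_arm --commands '[[[0,0,-0.4],[0,0,0],0.4],[[0,0,-0.4],[0,0,0],0.4],[[0,0,0],[0,0,0],0.4]]'

```text
t: 17.75
eef_pos: [531.0, 179.4, 45.4]
tcp_rot: [-3.141, 0.0, 1.367]
ft_force: [-5.0, -2.2, 0.0]
opening: 0.459
grip_force: 29.9
```

move_arm --commands '[[[-0.1,0,-0.3],[0,0,0],0.4],[[-0.05,0,-0.3],[0,0,0],0.4],[[0,0,0],[0,0,0],0.4]]'

```text
t: 18.05
eef_pos: [530.7, 179.3, 38.7]
tcp_rot: [3.14, -0.0, 1.368]
ft_force: [-0.9, -4.9, 2.5]
opening: 0.457
grip_force: 30.0
```

move_arm --commands '[[[0,0,-0.2],[0,0,0],0.4],[[0,0,0],[0,0,0],0.4]]'

```text
t: 18.25
eef_pos: [531.1, 179.3, 38.0]
tcp_rot: [3.139, -0.0, 1.368]
ft_force: [-5.1, -6.9, 18.6]
opening: 0.457
grip_force: 30.0
```

move_arm --commands '[[[0,0,0.2],[0,0,0],0.45],[[0,0,0],[0,0,0],0.7],[[0,0,0],[0,0,0],0.7],[[0,0,0],[0,0,0],0.7],[[0,0,3],[0,0,0],0.7],[[0,0,4],[0,0,0],0.7],[[0,0,4],[0,0,0],0.7],[[0,-4,1],[0,0,0],0.7],[[0,-5,0],[0,0,0],0.7],[[0,-5,0],[0,0,0],0.7]]'

```text
t: 19.25
eef_pos: [530.1, 38.6, 158.6]
tcp_rot: [3.14, -0.0, 1.369]
ft_force: [1.3, 0.3, 0.1]
opening: 0.695
grip_force: 0.0
```

```bash
python3 - <<'E'
from h import *
s=read_camera("scene");st=state();print(st["t"],np.round(st["eef_pos"],1),np.round(st["tcp_rot"],3))
for q,a in yellow(s,225,165,290,225):print("s",q.round(1),a,ray("scene",q,86).round(1),ray("scene",q,88).round(1))
print(proj("scene",[[544.6,244.1,86],[531.2,179.5,86]]).round(1))
cv2.imwrite("pics/m11.png",np.vstack([cv2.resize(s[155:225,220:310],(720,560),interpolation=cv2.INTER_CUBIC)]))
E
```

```text
19.3 [530.2  32.4 158.3] [3.140e+00 1.000e-03 1.366e+00]
s [246.4 180.2] 78 [[545.6 243.1  86. ]] [[544.2 241.3  88. ]]
s [262.6 197.4] 66 [[530.2 179.4  86. ]] [[528.8 177.7  88. ]]
[[245.8 180.3]
 [262.9 197.2]]
```

View pics/m11.png

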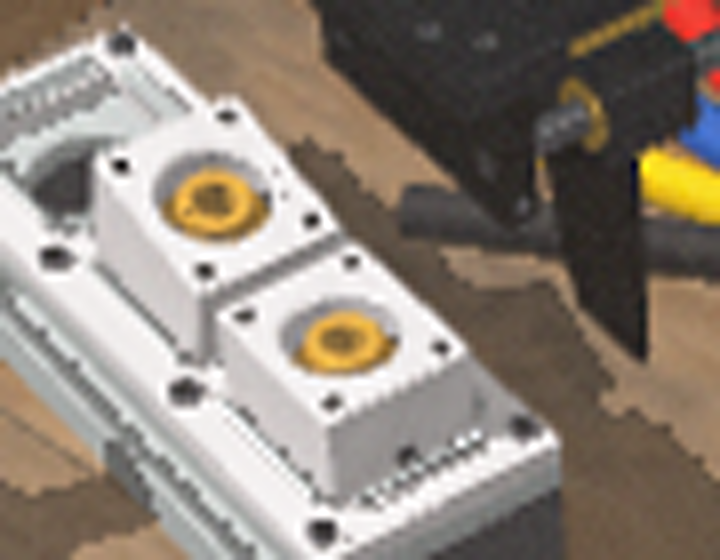

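Both sit in nests 1 and 2 and look level, with rings at (246.4,180.2) and (262.6,197.4). Nest 2 had stopped about 2 mm high at 31 N, so I'll grip it again and press to be sure.

move_arm --commands '[[[0.3,4.2,0],[0,0,0],0.7],[[0.3,4.2,0],[0,0,0],0.7],[[0.3,4.2,0],[0,0,0],0.7],[[0.3,4.2,0],[0,0,0],0.7],[[0.2,4.4,0],[0,0,0],0.7],[[0,0,0],[0,0,0],0.7],[[0,0,0],[0,0,0],0.7]]'

```text
t: 20.0
eef_pos: [543.7, 252.4, 157.6]
tcp_rot: [-3.141, 0.0, 1.369]
ft_force: [0.2, -1.6, -0.1]
opening: 0.702
grip_force: 0.0
```

move_arm --commands '[[[0.1,-0.8,-3],[0,0,0],0.7],[[0,0,-4],[0,0,0],0.7],[[0,0,-3],[0,0,0],0.7],[[0,0,-1.6],[0,0,0],0.7],[[0,0,0],[0,0,0],0.4],[[0,0,0],[0,0,0],0.4],[[0,0,0],[0,0,0],0.4],[[0,0,0],[0,0,0],0.4],[[0,0,0],[0,0,0],0.4],[[0,0,0],[0,0,0],0.4]]'

```text
t: 21.0
eef_pos: [544.4, 243.5, 43.2]
tcp_rot: [-3.141, 0.0, 1.367]
ft_force: [-4.9, -0.3, 4.1]
opening: 0.465
grip_force: 30.0
```

move_arm --commands '[[[0,0,-0.2],[0,0,0],0.4],[[0,0,0],[0,0,0],0.4],[[0,0,0],[0,0,0],0.4]]'

```text
t: 21.3
eef_pos: [544.5, 243.8, 42.5]
tcp_rot: [3.141, -0.0, 1.368]
ft_force: [-9.8, 0.1, 17.8]
opening: 0.458
grip_force: 30.0
```

move_arm --commands '[[[-0.2,0,0],[0,0,0],0.4],[[0,0,-0.2],[0,0,0],0.4],[[0,0,0],[0,0,0],0.4]]'

```text
t: 21.6
eef_pos: [544.6, 244.1, 42.1]
tcp_rot: [3.137, -0.003, 1.368]
ft_force: [-5.0, -1.4, 28.2]
opening: 0.46
grip_force: 30.0
```

move_arm --commands '[[[0,0.1,0],[0,0,0.5],0.4],[[0,-0.1,0],[0,0,-0.5],0.4],[[0,0,0],[0,0,0],0.4]]'

```text
t: 21.9
eef_pos: [544.6, 244.1, 42.2]
tcp_rot: [3.137, -0.003, 1.367]
ft_force: [-5.6, -0.8, 28.4]
opening: 0.46
grip_force: 30.0
```

It's firm at 28 N and constrained laterally, so it's home. I'll release and go for the drift at about (406,296).

move_arm --commands '[[[0.2,0,0.4],[0,0,0],0.5],[[0,0,0],[0,0,0],0.7],[[0,0,0],[0,0,0],0.7],[[0,0,0],[0,0,0],0.7],[[0,0,4],[0,0,0],0.7],[[0,0,4],[0,0,0],0.7],[[-3,1,4],[0,0,0],0.7],[[-4,1.5,0],[0,0,0],0.7],[[-4,1.5,0],[0,0,0],0.7],[[-2.8,1.2,0],[0,0,0],0.7]]'

```text
t: 22.9
eef_pos: [405.4, 295.6, 161.4]
tcp_rot: [-3.141, 0.0, 1.368]
ft_force: [-1.3, 0.8, -0.2]
opening: 0.699
grip_force: 0.0
```

move_arm --commands '[[[0,0,0],[0,0,0],0.7],[[0,0,0],[0,0,0],0.7]]'

```text
t: 23.1
eef_pos: [407.7, 295.7, 161.5]
tcp_rot: [3.141, -0.0, 1.369]
ft_force: [0.7, -0.4, 0.0]
opening: 0.698
grip_force: 0.0
```

```bash
python3 - <<'E'
from h import *
s=read_camera("scene");st=state();print(st["t"],np.round(st["eef_pos"],1),np.round(st["tcp_rot"],3))
for q,a in yellow(s,225,165,290,225):print("s",q.round(1),a,ray("scene",q,86).round(1))
cv2.imwrite("pics/m12.png",s)
# dark handle column centers, handle vertical from z 76..138
g=cv2.cvtColor(s,cv2.COLOR_BGR2GRAY)
for z in(80,90,100,110,120,130):
    u,v=proj("scene",[[406,296,z]])[0];r=g[int(round(v)),int(u)-14:int(u)+15];d=np.where(r<75)[0];print(z,u.round(1),int(u)-14+d.min() if len(d) else None,int(u)-14+d.max() if len(d) else None)
E
```

```text
23.15 [408.3 295.5 161.3] [ 3.141 -0.     1.368]
s [283.  169.7] 103 [[620.6 208.1  86. ]]
s [246.5 180.6] 75 [[545.  242.3  86. ]]
s [262.6 197.4] 66 [[530.2 179.4  86. ]]
80 179.2 179 186
90 178.3 175 183
100 177.3 176 182
110 176.4 169 181
120 175.4 175 180
130 174.4 176 180
```

View pics/m12.png

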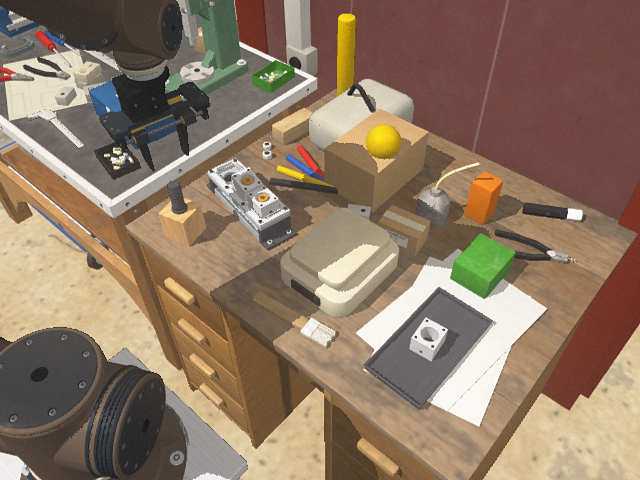

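The tray holds only the empty carrier (429,338), both loaded carriers are seated, and the drift stands at (177,197) below the open gripper. I'll grip it.

move_arm --commands '[[[-0.2,0,-3],[0,0,0],0.7],[[0,0,-4],[0,0,0],0.7],[[0,0,-3.2],[0,0,0],0.7],[[0,0,0],[0,0,0],0.7],[[0,0,0],[0,0,0],0.2],[[0,0,0],[0,0,0],0.2],[[0,0,0],[0,0,0],0.2],[[0,0,0],[0,0,0],0.2],[[0,0,0],[0,0,0],0.2],[[0,0,0],[0,0,0],0.2]]'

```text
t: 24.15
eef_pos: [405.7, 295.5, 59.7]
tcp_rot: [3.141, -0.0, 1.368]
ft_force: [1.0, -0.4, 2.7]
opening: 0.271
grip_force: 30.0
```

move_arm --commands '[[[0,0,0],[0,0,0],0.2],[[0,0,0],[0,0,0],0.2],[[0,0,0],[0,0,0],0.2]]'

```text
t: 24.45
eef_pos: [405.7, 295.5, 59.7]
tcp_rot: [3.141, -0.0, 1.367]
ft_force: [-0.9, -0.8, 6.6]
opening: 0.27
grip_force: 30.0
```

move_arm --commands '[[[0,0,2],[0,0,0],0.2],[[0,0,3],[0,0,0],0.2],[[0,0,3],[0,0,0],0.2],[[0,0,3],[0,0,0],0.2],[[3,-1.1,0],[0,0,0],0.2],[[4,-1.5,0],[0,0,0],0.2],[[4,-1.5,0],[0,0,0],0.2],[[2.9,-1,0],[0,0,0],0.2],[[0,0,0],[0,0,0],0.2],[[0,0,0],[0,0,0],0.2]]'

```text
t: 25.45
eef_pos: [544.4, 243.9, 168.4]
tcp_rot: [-3.14, 0.001, 1.366]
ft_force: [-0.9, 0.3, -3.7]
opening: 0.27
grip_force: 30.0
```

```bash
python3 - <<'E'
from h import *
s=read_camera("scene");st=state();p=np.array(st["eef_pos"]);print(st["t"],p.round(1),np.round(st["tcp_rot"],3),np.round(st["ft_force"],1),st["opening"])
for h in(-4,2,10,20,30,40,50):
    P=p+[0,0,-51.7+h];u,v=proj("scene",[P])[0];u0=int(round(u));print(h,u.round(1),v.round(1),u0-12,s[int(round(v)),u0-12:u0+13].mean(1).astype(int).tolist())
E
```

```text
25.5 [543.8 244.3 168.7] [-3.140e+00  1.000e-03  1.367e+00] [ 0.2  0.8 -3.5] 0.2684569696033254
-4 244.1 170.6 232 [209, 208, 214, 206, 205, 214, 214, 226, 229, 230, 212, 179, 196, 208, 241, 243, 241, 240, 241, 242, 152, 130, 128, 132, 134]
2 243.8 168.4 232 [205, 206, 208, 211, 203, 197, 192, 165, 155, 144, 138, 131, 124, 121, 123, 114, 202, 243, 178, 122, 122, 127, 132, 132, 133]
10 243.4 165.4 231 [148, 139, 136, 183, 196, 194, 203, 188, 161, 153, 143, 140, 129, 124, 119, 127, 119, 115, 125, 127, 126, 129, 127, 128, 128]
20 242.9 161.7 231 [159, 230, 243, 211, 227, 205, 240, 173, 158, 148, 146, 139, 128, 123, 123, 120, 117, 112, 118, 127, 129, 127, 126, 124, 125]
30 242.3 157.8 230 [125, 126, 136, 125, 116, 176, 127, 136, 161, 150, 144, 143, 135, 124, 124, 120, 122, 116, 116, 113, 120, 121, 122, 126, 123]
40 241.8 154.0 230 [87, 88, 90, 86, 110, 111, 115, 166, 160, 152, 144, 141, 127, 119, 119, 124, 123, 127, 125, 127, 126, 129, 122, 114, 109]
50 241.2 150.1 229 [90, 91, 90, 91, 86, 92, 89, 121, 168, 119, 107, 112, 118, 121, 123, 121, 119, 112, 107, 118, 121, 124, 130, 129, 126]
```

move_arm --commands '[[[0.1,-0.1,-1],[0,0,0],0.2],[[0,0,-1],[0,0,0],0.2],[[0,0,-0.7],[0,0,0],0.2],[[0,0,-0.3],[0,0,0],0.2],[[0,0,0],[0,0,0],0.2]]'

```text
t: 26.0
eef_pos: [545.7, 243.9, 139.3]
tcp_rot: [3.141, -0.001, 1.368]
ft_force: [-0.0, 1.3, 0.7]
opening: 0.27
grip_force: 30.0
```

move_arm --commands '[[[0,0,-0.3],[0,0,0],0.2],[[0,0,-0.3],[0,0,0],0.2],[[0,0,0],[0,0,0],0.2]]'

```text
t: 26.3
eef_pos: [545.3, 243.3, 132.8]
tcp_rot: [-3.141, 0.001, 1.368]
ft_force: [0.6, -0.7, -3.8]
opening: 0.264
grip_force: 30.0
```

move_arm --commands '[[[0,0,-0.3],[0,0,0],0.2],[[0,0,-0.3],[0,0,0],0.2]]'

```text
t: 26.5
eef_pos: [545.4, 243.3, 126.7]
tcp_rot: [-3.141, 0.0, 1.367]
ft_force: [-0.3, 0.3, 2.5]
opening: 0.269
grip_force: 30.0
```

move_arm --commands '[[[0,0,-0.3],[0,0,0],0.2],[[0,0,-0.3],[0,0,0],0.2]]'

```text
t: 26.7
eef_pos: [545.8, 243.4, 121.7]
tcp_rot: [3.141, -0.0, 1.367]
ft_force: [-1.8, -0.4, 7.6]
opening: 0.272
grip_force: 30.0
```

```bash
python3 - <<'E'
from h import *
s=read_camera("scene");st=state();p=np.array(st["eef_pos"]);print(st["t"],p.round(1),np.round(st["ft_force"],1),st["opening"])
for q,a in yellow(s,225,140,290,240):print("s",q.round(1),a)
# collar top/bottom rows: dark along axis
for h in(60,62,65,68,75,85,95):
    P=p+[0,0,-51.7+h];u,v=proj("scene",[P])[0];u0=int(round(u));print(h,u.round(1),v.round(1),u0-12,s[int(round(v)),u0-12:u0+13].mean(1).astype(int).tolist())
E
```

```text
26.75 [545.5 243.4 121.1] [-1.2 -1.  -2.6] 0.2686890839837539
s [259.2 145.9] 20
s [228.2 152. ] 57
s [279.8 152.4] 132
s [283.  169.7] 103
s [262.6 197.4] 65
60 244.2 164.3 232 [197, 135, 221, 212, 102, 89, 101, 104, 96, 90, 85, 86, 85, 99, 101, 73, 68, 63, 84, 129, 128, 129, 132, 130, 124]
62 244.1 163.6 232 [197, 135, 221, 212, 102, 89, 101, 104, 96, 90, 85, 86, 85, 99, 101, 73, 68, 63, 84, 129, 128, 129, 132, 130, 124]
65 243.9 162.4 232 [232, 242, 216, 169, 103, 85, 79, 74, 60, 66, 79, 76, 62, 63, 64, 63, 67, 71, 68, 93, 129, 126, 122, 126, 128]
68 243.8 161.3 232 [243, 188, 115, 98, 99, 90, 88, 91, 100, 81, 72, 72, 67, 68, 66, 62, 66, 69, 66, 89, 124, 124, 125, 128, 130]
75 243.4 158.6 231 [129, 200, 149, 110, 85, 100, 91, 69, 66, 65, 59, 61, 62, 64, 69, 67, 66, 63, 66, 62, 102, 129, 126, 124, 123]
85 242.9 154.8 231 [90, 100, 81, 85, 47, 41, 43, 41, 46, 65, 64, 67, 62, 71, 67, 68, 66, 60, 103, 123, 125, 121, 113, 119, 109]
95 242.3 150.9 230 [92, 91, 44, 41, 42, 44, 44, 42, 40, 58, 60, 60, 64, 63, 65, 70, 64, 69, 78, 63, 44, 40, 35, 95, 128]
```

move_arm --commands '[[[0,0,-0.3],[0,0,0],0.2],[[0,0,-0.3],[0,0,0],0.2],[[0,0,-0.3],[0,0,0],0.2],[[0,0,-0.3],[0,0,0],0.2],[[0,0,-0.2],[0,0,0],0.2],[[0,0,0],[0,0,0],0.2],[[0,0,0],[0,0,0],0.2]]'

```text
t: 27.45
eef_pos: [545.7, 243.3, 107.1]
tcp_rot: [-3.141, 0.0, 1.367]
ft_force: [0.2, 0.8, -3.1]
opening: 0.272
grip_force: 30.0
```

move_arm --commands '[[[0,0,-0.15],[0,0,0],0.2],[[0,0,0],[0,0,0],0.2],[[0,0,2],[0,0,0],0.2],[[0,0,2.5],[0,0,0],0.2],[[0,0,1.5],[0,0,0],0.2],[[-0.5,-2.1,0],[0,0,0],0.2],[[-0.5,-2.1,0],[0,0,0],0.2],[[-0.4,-2.1,0],[0,0,0],0.2],[[0,0,0],[0,0,0],0.2],[[0,0,0],[0,0,0],0.2]]'

```text
t: 28.45
eef_pos: [531.9, 180.3, 166.1]
tcp_rot: [3.141, -0.0, 1.366]
ft_force: [-0.4, 0.8, -2.7]
opening: 0.268
grip_force: 30.0
```

```bash
python3 - <<'E'
from h import *
s=read_camera("scene");st=state();p=np.array(st["eef_pos"]);print(st["t"],p.round(1),np.round(st["ft_force"],1),st["opening"])
for q,a in yellow(s,225,165,275,215):print("s",q.round(1),a)
u,v=proj("scene",[[544.6,244.1,86]])[0];print("nest2 bore grey",s[int(v)-1:int(v)+2,int(u)-5:int(u)+6].mean(2).astype(int).tolist())
for q,a in yellow(s,200,180,300,250):print("low",q.round(1),a,ray("scene",q,10).round(0))
E
```

```text
28.5 [531.9 180.7 166. ] [-1.7  0.1 -2.6] 0.26988642283723674
s [262.6 197.5] 66
nest2 bore grey [[147, 143, 144, 140, 137, 135, 133, 162, 177, 179, 186], [144, 144, 141, 144, 139, 134, 136, 129, 166, 180, 186], [140, 141, 144, 143, 138, 139, 139, 132, 123, 180, 187]]
low [262.6 197.5] 66 [[584. 242.  10.]]
low [201.6 221. ] 102 [[445. 289.  10.]]
```

move_arm --commands '[[[-0.1,-0.1,-1.2],[0,0,0],0.2],[[0,0,-1],[0,0,0],0.2],[[0,0,-0.5],[0,0,0],0.2],[[0,0,-0.3],[0,0,0],0.2],[[0,0,-0.3],[0,0,0],0.2],[[0,0,-0.3],[0,0,0],0.2],[[0,0,-0.3],[0,0,0],0.2],[[0,0,-0.3],[0,0,0],0.2],[[0,0,-0.3],[0,0,0],0.2]]'

```text
t: 29.4
eef_pos: [531.0, 179.7, 121.3]
tcp_rot: [3.141, -0.001, 1.368]
ft_force: [-1.5, 0.3, 6.1]
opening: 0.266
grip_force: 30.0
```

move_arm --commands '[[[0,0,-0.3],[0,0,0],0.2],[[0,0,-0.3],[0,0,0],0.2],[[0,0,-0.3],[0,0,0],0.2],[[0,0,-0.3],[0,0,0],0.2],[[0,0,-0.2],[0,0,0],0.2],[[0,0,-0.1],[0,0,0],0.2],[[0,0,0],[0,0,0],0.2],[[0,0,0],[0,0,0],0.2]]'

```text
t: 30.2
eef_pos: [530.7, 179.4, 105.8]
tcp_rot: [3.141, 0.0, 1.367]
ft_force: [-0.8, -0.0, -3.6]
opening: 0.265
grip_force: 30.0
```

move_arm --commands '[[[0,0,2],[0,0,0],0.2],[[0,0,2.5],[0,0,0],0.2],[[0,0,2],[0,0,0],0.2],[[-2.5,2.3,0],[0,0,0],0.2],[[-2.5,2.3,0],[0,0,0],0.2],[[-2.5,2.4,0],[0,0,0],0.2],[[-2.5,2.3,0],[0,0,0],0.2],[[-2.5,2.3,0],[0,0,0],0.2],[[0,0,0],[0,0,0],0.2],[[0,0,0],[0,0,0],0.2]]'

```text
t: 31.2
eef_pos: [405.5, 295.8, 171.1]
tcp_rot: [3.141, -0.0, 1.369]
ft_force: [-0.1, 0.1, -3.1]
opening: 0.268
grip_force: 30.0
```

```bash
python3 - <<'E'
from h import *
s=read_camera("scene");st=state();p=np.array(st["eef_pos"]);print(st["t"],p.round(1),np.round(st["tcp_rot"],3),np.round(st["ft_force"],1),st["opening"])
for q,a in yellow(s,205,165,300,250):print("s",q.round(1),a,ray("scene",q,10).round(0))
for x,y in((544.6,244.1),(531,179.4)):
  u,v=proj("scene",[[x,y,86]])[0];print(s[int(v),int(u)-6:int(u)+7].tolist())
# shank check
for h in(5,15,30,45):
    P=p+[0,0,-51.7+h];u,v=proj("scene",[P])[0];u0=int(round(u));print(h,u.round(1),v.round(1),u0-12,s[int(round(v)),u0-12:u0+13].mean(1).astype(int).tolist())
E
```

```text
31.25 [406.  295.4 171. ] [ 3.141 -0.     1.368] [ 0.9 -0.3 -3.2] 0.26844494100598626
s [208.9 167. ] 40 [[575. 414.  10.]]
s [288.  171.6] 182 [[686. 260.  10.]]
[[144, 144, 149], [145, 145, 151], [140, 143, 148], [143, 143, 147], [144, 145, 149], [141, 140, 147], [140, 140, 143], [134, 135, 138], [135, 137, 142], [128, 129, 133], [124, 125, 129], [123, 123, 128], [120, 121, 125]]
[[145, 146, 150], [141, 143, 148], [140, 142, 146], [143, 141, 146], [138, 141, 144], [139, 141, 143], [135, 134, 140], [133, 134, 138], [127, 129, 134], [126, 128, 132], [119, 118, 122], [177, 180, 185], [195, 198, 202]]
5 175.2 189.7 163 [91, 91, 91, 86, 90, 92, 91, 163, 151, 147, 140, 124, 126, 125, 122, 119, 126, 144, 143, 138, 136, 132, 131, 131, 134]
15 174.2 185.9 162 [164, 155, 113, 88, 87, 86, 84, 159, 151, 145, 137, 130, 130, 123, 124, 121, 122, 100, 94, 92, 90, 91, 86, 121, 144]
30 172.7 180.2 161 [165, 163, 161, 167, 165, 163, 165, 158, 150, 147, 134, 127, 125, 124, 128, 126, 75, 90, 94, 94, 92, 95, 92, 95, 94]
45 171.2 174.3 159 [241, 242, 240, 241, 196, 160, 120, 159, 118, 118, 116, 118, 120, 123, 125, 122, 116, 161, 158, 163, 161, 158, 160, 147, 111]
```

move_arm --commands '[[[0,0,-2],[0,0,0],0.2],[[0,0,-2],[0,0,0],0.2],[[0,0,-1],[0,0,0],0.2],[[0,0,-1],[0,0,0],0.2],[[0,0,0],[0,0,0],0.2]]'

```text
t: 31.75
eef_pos: [405.8, 294.9, 110.0]
tcp_rot: [-3.141, 0.001, 1.367]
ft_force: [0.0, -0.3, -3.0]
opening: 0.269
grip_force: 30.0
```

move_arm --commands '[[[0,0,-1.5],[0,0,0],0.2],[[0,0,-1.5],[0,0,0],0.2],[[0,0,-1.2],[0,0,0],0.2],[[0,0,-0.5],[0,0,0],0.2],[[0,0,-0.3],[0,0,0],0.2],[[0,0,0],[0,0,0],0.2]]'

```text
t: 32.35
eef_pos: [405.8, 295.4, 60.9]
tcp_rot: [3.141, -0.0, 1.367]
ft_force: [-0.3, -0.7, -3.3]
opening: 0.271
grip_force: 30.0
```

move_arm --commands '[[[0,0,-0.1],[0,0,0],0.2],[[0,0,0],[0,0,0],0.4],[[0,0,0],[0,0,0],0.7],[[0,0,0],[0,0,0],0.7],[[0,0,0],[0,0,0],0.7],[[0,0,2],[0,0,0],0.7],[[0,0,4],[0,0,0],0.7],[[0,0,4],[0,0,0],0.7],[[2.5,-2.3,1],[0,0,0],0.7]]'

```text
t: 33.25
eef_pos: [430.6, 274.2, 173.9]
tcp_rot: [3.137, -0.004, 1.37]
ft_force: [1.2, -0.0, -0.5]
opening: 0.698
grip_force: 0.0
```

move_arm --commands '[[[2.5,-2.3,0],[0,0,0],0.7],[[2.5,-2.4,0],[0,0,0],0.7],[[2.5,-2.3,0],[0,0,0],0.7],[[2.5,-2.3,0],[0,0,0],0.7],[[0,0,0],[0,0,0],0.7],[[0,0,0],[0,0,0],0.7]]'

```text
t: 33.85
eef_pos: [530.6, 179.0, 169.6]
tcp_rot: [-3.141, 0.0, 1.366]
ft_force: [-1.0, 0.6, -0.5]
opening: 0.703
grip_force: 0.0
```

```bash
python3 - <<'E'
from h import *
s=read_camera("scene");o=cv2.imread("pics/scene0.png");st=state();p=np.array(st["eef_pos"]);print(st["t"],p.round(1),np.round(st["tcp_rot"],3))
d=cv2.absdiff(s,o).max(2)[175:245,160:205];print("drift area changed px",(d>40).sum(), d.mean())
# middle carrier + tray unchanged?
d=cv2.absdiff(s,cv2.imread("pics/m12.png")).max(2)[270:420,350:550];print("tray changed",(d>60).sum())
E
```

```text
33.9 [530.1 179.5 169.7] [-3.141  0.     1.367]
drift area changed px 574 16.63904761904762
tray changed 0
```

move_arm --commands '[[[0,0,-4],[0,0,0],0.7],[[0,0,-4],[0,0,0],0.7],[[0,0,-3],[0,0,0],0.7],[[0,0,-2],[0,0,0],0.7],[[0,0,0],[0,0,0],0.4],[[0,0,0],[0,0,0],0.4],[[0,0,0],[0,0,0],0.4],[[0,0,0],[0,0,0],0.4],[[0,0,0],[0,0,0],0.4],[[0,0,0],[0,0,0],0.4]]'

```text
t: 34.9
eef_pos: [531.1, 179.8, 41.2]
tcp_rot: [3.14, -0.001, 1.367]
ft_force: [-1.7, 2.6, 7.6]
opening: 0.46
grip_force: 30.0
```

move_arm --commands '[[[0,0,1],[0,0,0],0.4],[[0,0,1],[0,0,0],0.4],[[0,0,2],[0,0,0],0.4],[[0,0,4],[0,0,0],0.4],[[0,0,4],[0,0,0],0.4],[[0,0,2],[0,0,0],0.4],[[-0.8,-3.7,0],[0,0,-6],0.4],[[-0.8,-3.7,0],[0,0,-6],0.4],[[-0.8,-3.7,0],[0,0,-6],0.4],[[-0.8,-3.7,0],[0,0,-6],0.4]]'

```text
t: 35.9
eef_pos: [498.0, 30.1, 180.8]
tcp_rot: [3.141, -0.0, 0.945]
ft_force: [0.2, -0.4, -2.9]
opening: 0.46
grip_force: 30.0
```

move_arm --commands '[[[-0.8,-3.7,0],[0,0,-6],0.4],[[-0.8,-3.7,0],[0,0,-6],0.4],[[-0.8,-3.7,0],[0,0,-6],0.4],[[-0.8,-3.7,0],[0,0,-6],0.4],[[-0.8,-3.7,0],[0,0,-6],0.4],[[-0.8,-3.7,0],[0,0,-6],0.4],[[-0.8,-3.6,0],[0,0,-6],0.4],[[-0.7,-2.4,0],[0,0,-5.4],0.4],[[0,0,0],[0,0,0],0.4],[[0,0,0],[0,0,0],0.4]]'

```text
t: 36.9
eef_pos: [435.3, -250.8, 180.3]
tcp_rot: [3.141, -0.0, 0.121]
ft_force: [-0.2, -0.1, -2.1]
opening: 0.458
grip_force: 30.0
```

```bash
cat > tr.py <<'E'
from h import *
s=read_camera("scene");st=state();p=np.array(st["eef_pos"]);print(st["t"],p.round(1),np.round(st["tcp_rot"],3),np.round(st["ft_force"],1))
m=cv2.imread("pics/m12.png")
for n,(y0,y1,x0,x1) in {"tray":(280,415,360,500),"drift":(175,245,160,205)}.items():
    d=cv2.absdiff(s,m).max(2)[y0:y1,x0:x1]>45;ys,xs=np.where(d);print(n,"changed",d.sum(),"box",(xs.min()+x0,ys.min()+y0,xs.max()+x0,ys.max()+y0) if len(xs) else "")
E
python3 tr.py
```

```text
36.95 [ 435.5 -250.3  180.3] [ 3.141 -0.     0.122] [-0.2  0.5 -2.3]
tray changed 1651 box (np.int64(360), np.int64(280), np.int64(499), np.int64(352))
drift changed 45 box (np.int64(167), np.int64(180), np.int64(197), np.int64(214))
```

move_arm --commands '[[[0,-1.2,-3],[0,0,0],0.4],[[0,0,-4],[0,0,0],0.4],[[0,0,-4],[0,0,0],0.4],[[0,0,-4],[0,0,0],0.4],[[0,0,-1.5],[0,0,0],0.4],[[0,0,-0.9],[0,0,0],0.4],[[0,0,0],[0,0,0],0.4],[[0,0,0],[0,0,0],0.4]]'

```text
t: 37.75
eef_pos: [436.3, -262.6, 6.7]
tcp_rot: [3.141, -0.001, 0.122]
ft_force: [-0.1, 0.1, -1.6]
opening: 0.458
grip_force: 30.0
```

move_arm --commands '[[[0,0,-0.3],[0,0,0],0.4],[[0,0,-0.3],[0,0,0],0.4],[[0,0,0],[0,0,0],0.4]]'

```text
t: 38.05
eef_pos: [435.7, -262.7, -0.0]
tcp_rot: [3.141, -0.0, 0.121]
ft_force: [0.0, -0.1, -2.2]
opening: 0.46
grip_force: 30.0
```

move_arm --commands '[[[0,0,-0.1],[0,0,0],0.4],[[0,0,-0.1],[0,0,0],0.4],[[0,0,0],[0,0,0],0.4]]'

```text
t: 38.35
eef_pos: [435.8, -262.7, -0.8]
tcp_rot: [3.141, -0.001, 0.121]
ft_force: [-3.8, 3.3, 18.8]
opening: 0.459
grip_force: 30.0
```

Contact is at the expected height. I'll release and go back for the carrier in nest 2.

move_arm --commands '[[[0,0,0.1],[0,0,0],0.45],[[0,0,0],[0,0,0],0.7],[[0,0,0],[0,0,0],0.7],[[0,0,0],[0,0,0],0.7],[[0,0,3],[0,0,0],0.7],[[0,0,4],[0,0,0],0.7],[[0,0,4],[0,0,0],0.7],[[0,0,4],[0,0,0],0.7],[[0.8,4,2],[0,0,5.6],0.7],[[0.8,4,0],[0,0,5.6],0.7]]'

```text
t: 39.35
eef_pos: [452.7, -182.8, 171.5]
tcp_rot: [3.138, -0.003, 0.318]
ft_force: [1.2, 0.4, -0.7]
opening: 0.698
grip_force: 0.0
```

move_arm --commands '[[[0.8,4,0],[0,0,5.6],0.7],[[0.8,4,0],[0,0,5.6],0.7],[[0.8,4,0],[0,0,5.6],0.7],[[0.8,4,0],[0,0,5.6],0.7],[[0.8,4,0],[0,0,5.6],0.7],[[0.8,4,0],[0,0,5.6],0.7],[[0.8,4,0],[0,0,5.6],0.7],[[0.8,4,0],[0,0,5.6],0.7],[[0.8,4,0],[0,0,5.6],0.7],[[0.8,4,0],[0,0,5.6],0.7]]'

```text
t: 40.35
eef_pos: [531.7, 219.2, 168.7]
tcp_rot: [-3.142, 0.0, 1.298]
ft_force: [0.8, -0.5, -0.2]
opening: 0.703
grip_force: 0.0
```

move_arm --commands '[[[1,2.5,0],[0,0,4],0.7],[[0,0,0],[0,0,0],0.7],[[0,0,0],[0,0,0],0.7]]'

```text
t: 40.65
eef_pos: [541.2, 242.3, 168.3]
tcp_rot: [-3.141, 0.001, 1.364]
ft_force: [0.2, -0.1, 0.5]
opening: 0.7
grip_force: 0.0
```

```bash
python3 tr.py; python3 - <<'E'
from h import *
s=read_camera("scene")
for P in([435.5,-262.5],[505,-256]):  # bore: sample dark/white around expected
    u,v=proj("scene",[P+[46]])[0];print(np.round([u,v],1))
g=cv2.cvtColor(s,cv2.COLOR_BGR2GRAY);m=(g>215).astype(np.uint8);k=np.zeros_like(m);poly=cv2.convexHull(proj("scene",[[400,-215,10],[395,-305,10],[610,-290,10],[615,-205,10]]).astype(np.int32));cv2.fillConvexPoly(k,poly,1)
n,_,st,c=cv2.connectedComponentsWithStats(m*k);print([(c[i].round(1).tolist(),int(st[i,4])) for i in range(1,n) if st[i,4]>80])
E
```

```text
40.7 [541.2 241.7 168.5] [-3.141e+00  1.000e-03  1.363e+00] [ 0.  -0.8 -0.2]
tray changed 935 box (np.int64(391), np.int64(345), np.int64(450), np.int64(390))
drift changed 26 box (np.int64(167), np.int64(180), np.int64(196), np.int64(213))
[410.9 362.2]
[431.  333.5]
[([429.4, 333.3], 376), ([410.9, 361.6], 420)]
```

move_arm --commands '[[[0.3,0.2,-4],[0,0,0.2],0.7],[[0,0,-4],[0,0,0],0.7],[[0,0,-3],[0,0,0],0.7],[[0,0,-1.6],[0,0,0],0.7],[[0,0,0],[0,0,0],0.4],[[0,0,0],[0,0,0],0.4],[[0,0,0],[0,0,0],0.4],[[0,0,0],[0,0,0],0.4],[[0,0,0],[0,0,0],0.4],[[0,0,0],[0,0,0],0.4]]'

```text
t: 41.75
eef_pos: [544.5, 244.4, 44.1]
tcp_rot: [3.141, -0.0, 1.367]
ft_force: [-4.3, -1.2, 6.9]
opening: 0.457
grip_force: 30.0
```

move_arm --commands '[[[0,0,1],[0,0,0],0.4],[[0,0,1],[0,0,0],0.4],[[0,0,2],[0,0,0],0.4],[[0,0,4],[0,0,0],0.4],[[0,0,4],[0,0,0],0.4],[[0,0,2],[0,0,0],0.4],[[0.3,-4,0],[0,0,-6],0.4],[[0.3,-4,0],[0,0,-6],0.4],[[0.3,-4,0],[0,0,-6],0.4],[[0.3,-4,0],[0,0,-6],0.4]]'

```text
t: 42.75
eef_pos: [556.6, 82.9, 183.9]
tcp_rot: [3.14, -0.001, 0.945]
ft_force: [0.7, 0.2, -3.1]
opening: 0.461
grip_force: 30.0
```

move_arm --commands '[[[0.3,-4,0],[0,0,-6],0.4],[[0.3,-4,0],[0,0,-6],0.4],[[0.3,-4,0],[0,0,-6],0.4],[[0.3,-4,0],[0,0,-6],0.4],[[0.3,-4,0],[0,0,-6],0.4],[[0.3,-4,0],[0,0,-6],0.4],[[0.3,-4,0],[0,0,-6],0.4],[[0,-4,0],[0,0,-6],0.4],[[0,0,0],[0,0,0],0.4],[[0,0,0],[0,0,0],0.4]]'

```text
t: 43.75
eef_pos: [577.4, -236.3, 183.3]
tcp_rot: [3.142, -0.0, 0.11]
ft_force: [0.0, 1.1, -3.6]
opening: 0.458
grip_force: 30.0
```

```bash
python3 tr.py
```

```text
43.8 [ 577.5 -235.4  183.3] [-3.142 -0.     0.111] [-1.2  0.6 -2.5]
tray changed 1061 box (np.int64(364), np.int64(280), np.int64(490), np.int64(390))
drift changed 29 box (np.int64(167), np.int64(180), np.int64(196), np.int64(214))
```

move_arm --commands '[[[-0.2,-1.5,-3],[0,0,0],0.4],[[0,0,-4],[0,0,0],0.4],[[0,0,-4],[0,0,0],0.4],[[0,0,-4],[0,0,0],0.4],[[0,0,-1.5],[0,0,0],0.4],[[0,0,-0.8],[0,0,0],0.4],[[0,0,0],[0,0,0],0.4],[[0,0,0],[0,0,0],0.4]]'

```text
t: 44.6
eef_pos: [576.7, -250.8, 11.6]
tcp_rot: [3.14, -0.002, 0.111]
ft_force: [-0.1, -0.4, -2.1]
opening: 0.457
grip_force: 30.0
```

move_arm --commands '[[[0,0,-0.3],[0,0,0],0.4],[[0,0,-0.3],[0,0,0],0.4],[[0,0,0],[0,0,0],0.4]]'

```text
t: 44.9
eef_pos: [575.7, -250.7, 4.0]
tcp_rot: [3.141, -0.0, 0.111]
ft_force: [0.0, 0.4, -3.2]
opening: 0.461
grip_force: 30.0
```

move_arm --commands '[[[0,0,-0.2],[0,0,0],0.4],[[0,0,-0.1],[0,0,0],0.4],[[0,0,0],[0,0,0],0.4]]'

```text
t: 45.2
eef_pos: [575.9, -250.8, 2.2]
tcp_rot: [3.141, -0.001, 0.111]
ft_force: [-3.7, 1.8, 11.4]
opening: 0.456
grip_force: 30.0
```

move_arm --commands '[[[0,0,0.1],[0,0,0],0.45],[[0,0,0],[0,0,0],0.7],[[0,0,0],[0,0,0],0.7],[[0,0,0],[0,0,0],0.7],[[0,0,3],[0,0,0],0.7],[[0,0,4],[0,0,0],0.7],[[0,0,4],[0,0,0],0.7],[[0,0,4],[0,0,0],0.7],[[0,4,2],[0,0,0],0.7],[[0,4,0],[0,0,0],0.7]]'

```text
t: 46.2
eef_pos: [576.7, -170.9, 174.9]
tcp_rot: [3.139, -0.005, 0.109]
ft_force: [0.1, -0.3, 0.1]
opening: 0.703
grip_force: 0.0
```

move_arm --commands '[[[0,4.5,0],[0,0,0],0.7],[[0,4.5,0],[0,0,0],0.7],[[0,4.5,0],[0,0,0],0.7],[[0,4.5,0],[0,0,0],0.7],[[0,4.5,0],[0,0,0],0.7],[[0,0,0],[0,0,0],0.7],[[0,0,0],[0,0,0],0.7]]'

```text
t: 46.9
eef_pos: [575.6, 55.2, 171.8]
tcp_rot: [3.141, -0.0, 0.113]
ft_force: [0.8, -0.7, -0.1]
opening: 0.695
grip_force: 0.0
```

```bash
python3 tr.py; python3 - <<'E'
from h import *
s=read_camera("scene");t=read_camera("top")
g=cv2.cvtColor(s,cv2.COLOR_BGR2GRAY);m=(g>215).astype(np.uint8);k=np.zeros_like(m);poly=cv2.convexHull(proj("scene",[[400,-215,10],[395,-305,10],[615,-290,10],[615,-205,10]]).astype(np.int32));cv2.fillConvexPoly(k,poly,1)
n,_,st,c=cv2.connectedComponentsWithStats(m*k);print([(c[i].round(1).tolist(),int(st[i,4])) for i in range(1,n) if st[i,4]>80])
print(proj("scene",[[576,-250,46],[505,-256,46],[435.5,-262,46]]).round(1).tolist())
# bushes: yellow seen through nests / fixture side
h=cv2.cvtColor(s,cv2.COLOR_BGR2HSV);m=cv2.inRange(h,(15,140,60),(32,255,255))
for im,nm,b in((s,"scene",(205,155,300,250)),(t,"top",(185,215,285,270))):
    h=cv2.cvtColor(im,cv2.COLOR_BGR2HSV);m=cv2.inRange(h,(14,110,40),(32,255,255));k=np.zeros_like(m);k[b[1]:b[3],b[0]:b[2]]=m[b[1]:b[3],b[0]:b[2]]
    n,_,st,c=cv2.connectedComponentsWithStats(k);print(nm,[(c[i].round(1).tolist(),int(st[i,4]),ray(nm,c[i],20)[0].round(0).tolist()) for i in range(1,n) if st[i,4]>4])
E
```

```text
46.95 [575.7  54.2 171.8] [3.141 0.    0.111] [ 1.2  0.1 -0.6]
tray changed 1755 box (np.int64(391), np.int64(292), np.int64(479), np.int64(390))
drift changed 26 box (np.int64(167), np.int64(180), np.int64(196), np.int64(213))
[([447.5, 309.8], 229), ([429.4, 333.3], 379), ([410.9, 361.6], 424)]
[[450.3, 306.5], [431.0, 333.5], [410.7, 362.0]]
scene [([212.6, 161.6], 67, [587.0, 412.0, 20.0]), ([227.5, 156.3], 6, [624.0, 400.0, 20.0]), ([280.8, 156.3], 31, [707.0, 303.0, 20.0]), ([296.8, 156.3], 22, [732.0, 274.0, 20.0]), ([288.5, 171.1], 200, [679.0, 252.0, 20.0]), ([205.6, 170.0], 5, [556.0, 401.0, 20.0]), ([264.0, 213.8], 12, [542.0, 195.0, 20.0])]
top [([231.1, 242.5], 54, [546.0, 243.0, 20.0])]
```

```bash
python3 - <<'E'
from h import *
s=read_camera("scene");o=cv2.imread("pics/scene0.png")
for x0,y0,x1,y1 in((428,288,472,330),(388,342,432,388)):
    a=cv2.cvtColor(s,6)[y0:y1,x0:x1]>140;b=cv2.cvtColor(o,6)[y0:y1,x0:x1]>140
    print(a.sum(),b.sum(),(a&b).sum()/(a|b).sum(),[np.round(np.argwhere(m).mean(0),1).tolist() for m in(a,b)])
    print("\n".join("".join("#" if v>200 else "+" if v>140 else "." for v in r) for r in cv2.cvtColor(s,6)[y0:y1:2,x0:x1]))
E
```

```text
1255 1260 0.8853073463268366 [[19.9, 21.4], [19.9, 21.1]]
#########....+########################+.....
#######...........#######################+..
#####+...........+#+########################
###+............##...#######################
#+.............#############################
.............+##############################
............#######+##+#####################
..........+####+++++++++++++#######..+######
.........+####+++++.++++++++++######+##+++##
........######+++++..++++++++++#######+....+
......+#######+++.....++++++#++#####++......
.....+##...#####+......+##+##++####++.......
.....+++##########......+##+######+++.......
....+++++++######################+++........
....#++++++++++################++++.........
+..++#+++#++++++++++#####..+##++++..........
+####+++++++++++++++++++#####+++............
#######++++++++++++++++++++++++.............
###########+....++++++++++++++..............
################++++++#++++++...............
++++++#########+##+++++++++.................
1195 1170 0.8651419558359621 [[21.3, 23.7], [21.1, 23.5]]
......................+++++#+++########
[... 295 characters left out ...]
+++++++++#########++##+..
.........+####++++++++++++++++######+..###..
........+#####++++++...+++++++++########+...
.......#######++++......++++#+#+#######++...
.....+##+#####+++.......++++##++######++....
....+##...#####+..........+##+++####++++....
....++###########+..........+######++++.....
....+++++############+.....+######++++......
...++++++++++####################++++.......
...+#++++++++++++########++####++++.........
...+++++++++++++++++#####...##++++..........
...+++++++++++++++++++++#####++++...........
.......++++++..+++++++++++++++++............
..........++++++++++++++++++++..............
..............+++++++++++++++...............
.................+++++++++++................
```

Both carriers stand flat where they started, the drift is in its block, and the bushes lie in the catch tray. I'll hand the job in.

```bash
python3 -c "
from h import *
print(env.job_done())"
```

```text
the job is handed in; nothing more can be done
None
```

I handed the job in at about 47 s. In the camera checks both worn bushes lie in the catch tray, the drift is back upright in its block, and all three carriers stand flat in the tray; the hand-in call gave no verdict.

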